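# Cover the supply jars on the grossing bench

### The job

Close up the grossing bench: put each of the four loose steel lids on the steel container it fits (the large, medium and small round lids on the jars of their size, the rectangular lid squarely on the rectangular dish), so that every lid sits flat and centred on the rim. Set the lids down, do not drop them, and leave the containers, the specimen pot and the open cassette standing where they are.

Things in the scene. Friction and masses are not known exactly. Their poses are not given: they have to be found in the camera images.
- lid_large: Loose round steel lid, the large of three, 106 mm across, knob up. Origin: centre of underside, z up. Upward from it: tapered step that drops into the jar's mouth (0-6 mm, 70 mm across below, 80 above), 106 mm flange (6-9) that rests on the rim, dome to 13, neck 14 across, knob (cylinder 22 across, 18-40 mm) on the axis. 0.04-0.15 kg. Fits jar_large: seated, origin 69 mm above the jar's.
- lid_medium: Loose round steel lid, the medium of three, 86 mm across, knob up. Origin: centre of underside, z up. Upward from it: tapered step that drops into the jar's mouth (0-6 mm, 50 mm across below, 60 above), 86 mm flange (6-9) that rests on the rim, dome to 13, neck 14 across, knob (cylinder 22 across, 18-40 mm) on the axis. 0.04-0.15 kg. Fits jar_medium: seated, origin 59 mm above the jar's.
- lid_small: Loose round steel lid, the small of three, 66 mm across, knob up. Origin: centre of underside, z up. Upward from it: tapered step that drops into the jar's mouth (0-6 mm, 30 mm across below, 40 above), 66 mm flange (6-9) that rests on the rim, dome to 13, neck 14 across, knob (cylinder 22 across, 18-40 mm) on the axis. 0.04-0.15 kg. Fits jar_small: seated, origin 49 mm above the jar's.
- lid_oblong: Loose rectangular steel lid, 108 (x) by 72 (y) mm, handle up. Origin: centre of underside, z up. Upward: stepped plate that drops into the dish (74 x 38 mm at 0-3, 82 x 46 at 3-6), flange (6-9) that rests on the rim, panel to 13, bridge handle over the centre: 60 mm along x, 12 wide in y, bar at 30-40 mm. 0.07-0.12 kg. Fits dish_oblong, long sides parallel, either way round: seated, origin 39 mm above the dish's.
- jar_large: Loose open-topped round steel jar, the large of three, 98 mm outside diameter, 75 mm high, wall 4 mm (mouth 90 mm), rolled rim bulging 2 mm outward, with blue tissue cassettes in the bottom. Origin: centre of its underside; rim at 75 mm. Stands upright on the bench. Its lid is lid_large.
- jar_medium: Loose open-topped round steel jar, the medium of three, 78 mm outside diameter, 65 mm high, wall 4 mm (mouth 70 mm), rolled rim bulging 2 mm outward, with small steel moulds in the bottom. Origin: centre of its underside; rim at 65 mm. Stands upright on the bench. Its lid is lid_medium.
- jar_small: Loose open-topped round steel jar, the small of three, 58 mm outside diameter, 55 mm high, wall 4 mm (mouth 50 mm), rolled rim bulging 2 mm outward, with white pin heads in the bottom. Origin: centre of its underside; rim at 55 mm. Stands upright on the bench. Its lid is lid_small.
- dish_oblong: Loose open-topped rectangular steel instrument dish, 100 mm (x) by 64 mm (y), 45 mm high, wall 4 mm, rolled rim bulging 2 mm outward, small instruments in the bottom. Origin: centre of its underside; rim at 45 mm. Its lid is lid_oblong.
- specimen_pot: Bystander: closed clear plastic specimen pot with a white screw cap, 64 mm across and 78 mm high, standing among the work. Origin: centre of its underside. To be left where it is.
- cassette_open: Bystander: open blue tissue cassette, 41 x 29 mm and 7 mm high, lying among the work. Origin: centre of its underside. To be left where it is.
Mind the look-alikes: they are no part of the job. What is shaped like the jar_small but pink or purple is not meant. What is shaped like the lid_oblong but yellow is not meant.

How it is judged:
By the outcome, as a careful person would: the job done as asked, in the order asked, and still so for the second after the job is handed in, with the robot touching nothing.
It also fails if it takes over 125 s, if anything falls off the work surface, if the arm or the gripper's body presses on something with over 40 N, if the wrist force passes 120 N, or if a joint passes its speed limit or range.

### The arm

A 6-joint arm with a two-finger parallel gripper is mounted at the origin on the work surface. World frame = base frame: x ahead of the robot, y to its left, z up, the work surface at z = 0. Lengths are in mm, angles in rad, forces in N, time in s.
With the tool pointing down it reaches from about 350 to 975 mm from the base axis. Payload 7.1 kg.
Tool frame: the origin (TCP) lies at the very end of the fingers, on their centre line; the grasp point (between the pads) lies 19 mm behind it; y points along the fingers, x is the direction in which the jaws open and shut, and the axes are right-handed (so a half turn about y gives the same grasp; the last joint's range is limited). The gripper opens to 88 mm and grips with 3 to 60 N. Pads are 20 mm wide; open, the fingers measure 115 mm over their backs; the gripper's body (75 mm by 178 mm) begins 61 mm behind the grasp point.
Start: joints at [1.218, 0.423, 1.63, -0, 1.089, -0.019], TCP at [204.74, 590.497, 222.675] pointing down, gripper open.
Joint ranges: [-3, 3], [-0.9, 2.11], [0.09, 2.58], [-1.31, 4.45], [0.11, 2.69], [-2.54, 2.54]. Speed limits (rad/s): [2.39, 2.39, 3.01, 3.14, 3.14, 3.14].

### API

Orientations are given as a rotation vector (axis times angle).
In Python, from workcell import ctrl gives the robot as it stands. The module is installed in compiled form; this text tells all that it offers.
- The arm moves only by the tool carry_out, never from a script. Its arguments are lists of equal length, an entry for each row: "delta_pos": the shift along the tool's x, y, z in cm, a list of three; "rotation": the turn, a rotation vector about the tool's x, y, z in rad, a list of three. In form: {"delta_pos": [[dx, dy, dz], ...], "rotation": [[wx, wy, wz], ...]}. A call has 1 to 12 rows; each row is the pose to reach, as a shift and turn from the pose commanded when the call began, along the tool's axes at that moment; what a row does not reach only later rows make up. A row lasts 1/12 s, in which the tool goes at most 41.7 mm and 7.16 degrees, less where a joint would pass 70% of its speed; a pose out of reach is approached as far as the arm can. A call with a gripper value outside its range is refused whole. "hand" is the closure in counts, from 0 (fully open) to 255 (shut), set as the call begins (left out, the last holds). The fingers move at their own pace and stop on an object; the grip force is fixed at half the most. Time passes only in rows, so rows that repeat a pose let the fingers close. It gives the time, the measured TCP pose, the force and the opening at its end, in the units of the state.
- ctrl.get_obs(): the state, without advancing time (a new reading comes with each control period).
- ctrl.get_image(name): name is "scene" or "side" or "wrist"; returns the picture (420x560x3 uint8, red, green, blue); there is no depth.
- ctrl.camera_info(name): a dict with "fov_y" (degrees; the focal length in pixels is half the picture's height over the tangent of half this angle, whatever the lens; pixels are square), "cx", "cy" (the principal point, pixels), "R" (3x3) and "t" (3): a world point X has camera coordinates R X + t; the wrist camera has in their place "T_tool_cam" (4x4, takes a point from camera to tool coordinates, whose origin is the TCP and whose axes are the tool frame's). Camera axes: x right, y down, z forward; pixel columns grow to the right and rows downward; lengths in mm; the calibration is good to about 2 mm. A picture is of the moment at which its call begins: read the wrist's pose just before it. camera_info takes no time and is no camera call.
- ctrl.close_job(): hands the job in, once; it reports no verdict.
The state is a dict: "t": time; "qpos": joint angles; "qvel": joint speeds; "joint_torque": joint torques, N m; "ee_pos": TCP position; "orientation": TCP orientation; "ft_force": force on the tool from outside, world axes, zero at the start; "moment": the same for the moment, N m; "width": finger opening in mm.
Only numpy, scipy, OpenCV 4.12 (cv2) and the standard library are available. Lean on these libraries where they do the work, as an engineer would, in place of code of your own. Each camera call takes 0.05 s, during which the arm holds its last target.

## Working session

There is one attempt and no reset: what is moved stays moved. The work goes in short steps, Python scripts to look and compute and a tool call to move; the robot and the scene stay as the last step left them, time stands still between calls to the robot, and variables do not carry over. Pictures are saved under pics/ and viewed, and the job is handed in when it is done.

Besides the shell and the picture viewer there is one more tool, called by a JSON object that holds its "op" and its "data", one argument or row to a line. carry_out: Moves the arm, as the interface text tells. Its arguments: {"type":"object","properties":{"delta_pos":{"type":"array","items":{"type":"array","items":{"type":"number"}}},"rotation":{"type":"array","items":{"type":"array","items":{"type":"number"}}},"hand":{"type":"number"}},"required":["delta_pos","rotation"]}

```bash
mkdir -p pics; python3 - <<'E'
from workcell import ctrl
import cv2,numpy as np
print(ctrl.get_obs())
for n in ["scene","side","wrist"]:
    print(n,ctrl.camera_info(n))
    cv2.imwrite(f"pics/{n}0.png",cv2.cvtColor(ctrl.get_image(n),cv2.COLOR_RGB2BGR))
E
```

```text
{'t': 0.0, 'qpos': array([ 1.21800402e+00,  4.23795238e-01,  1.63065723e+00, -3.68757820e-05,
        1.08859865e+00, -1.89929410e-02]), 'qvel': array([ 0.00090152,  0.00044689,  0.00063651, -0.00243649,  0.00183421,
       -0.00012183]), 'joint_torque': array([ 1.88624887e-03, -5.44644570e+01, -2.73655701e+01,  6.44232729e-02,
        2.28696002e-02, -1.10662854e-04]), 'ee_pos': array([204.56794461, 590.00669701, 221.9430422 ]), 'orientation': array([-1.34969057, -0.95903516,  0.96099836]), 'ft_force': array([-1.2608863 ,  0.13007418, -0.08079584]), 'moment': array([-0.0448345 ,  0.01248791, -0.03613412]), 'width': 87.76389474588431}
scene {'fov_y': 56.00474683800882, 'cx': 281.3766978170972, 'cy': 206.31672801679744, 'R': array([[ 0.3114619 ,  0.95019926,  0.0106235 ],
       [ 0.62231237, -0.195511  , -0.7579596 ],
       [-0.71813564,  0.24268668, -0.65221498]]), 't': array([-182.46607531, -332.87659139, 1410.92575788])}
side {'fov_y': 48.55811909731617, 'cx': 281.9158774778368, 'cy': 212.29321038713158, 'R': array([[-0.97284615, -0.23144948,  0.00122797],
       [-0.17048357,  0.71298103, -0.6801422 ],
       [ 0.15654304, -0.66188306, -0.73307918]]), 't': array([ 548.29680413,  117.05142142, 1357.27666479])}
wrist {'fov_y': 68.5769102289573, 'cx': 284.0241312243519, 'cy': 210.17478119094778, 'T_tool_cam': array([[ 9.99999886e-01, -3.74986482e-04,  2.94373850e-04,
        -3.49033333e-02],
       [-3.89746446e-04, -2.87472919e-01,  9.57788687e-01,
        -1.61653169e+02],
       [-2.74533300e-04, -9.57788693e-01, -2.87473033e-01,
         7.93607773e+01],
       [ 0.00000000e+00,  0.00000000e+00,  0.00000000e+00,
         1.00000000e+00]])}
```

View pics/scene0.png

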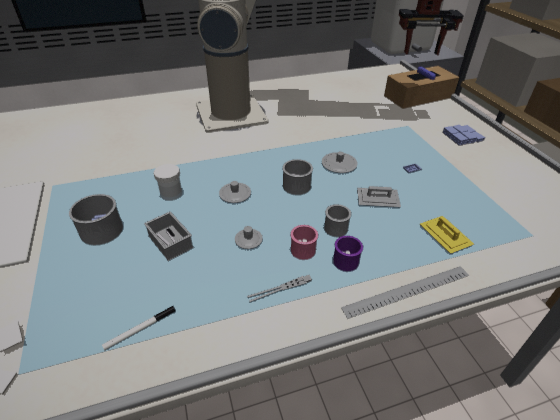

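View pics/side0.png

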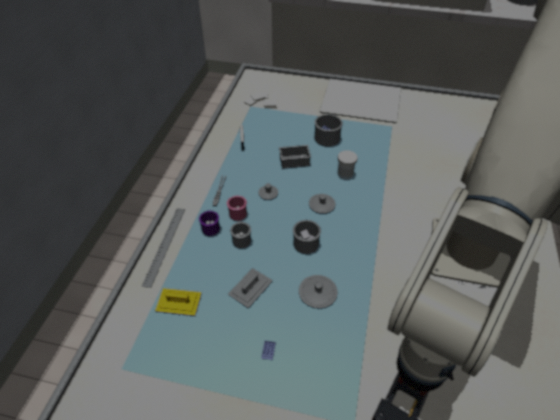

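View pics/wrist0.png

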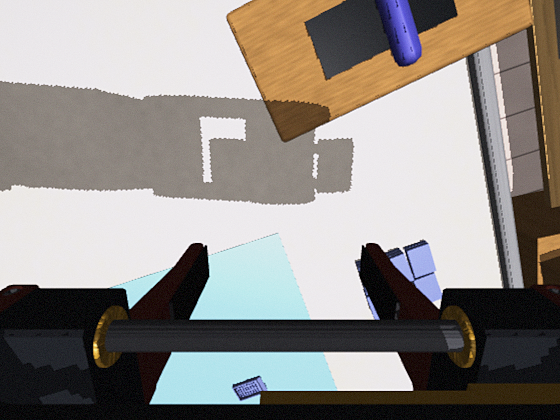

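```bash
python3 - <<'E'
import cv2
s=cv2.imread("pics/scene0.png"); d=cv2.imread("pics/side0.png")
def c(im,x,y,w,h,n,k=4):
    cv2.imwrite(f"pics/{n}.png",cv2.resize(im[y:y+h,x:x+w],None,fx=k,fy=k,interpolation=cv2.INTER_CUBIC))
c(s,60,150,200,120,"sA"); c(s,260,130,200,145,"sB")
c(d,210,100,200,125,"dA"); c(d,150,175,200,145,"dB");c(d,150,260,200,110,"dC")
E
```

```text
(no output)
```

View pics/sA.png

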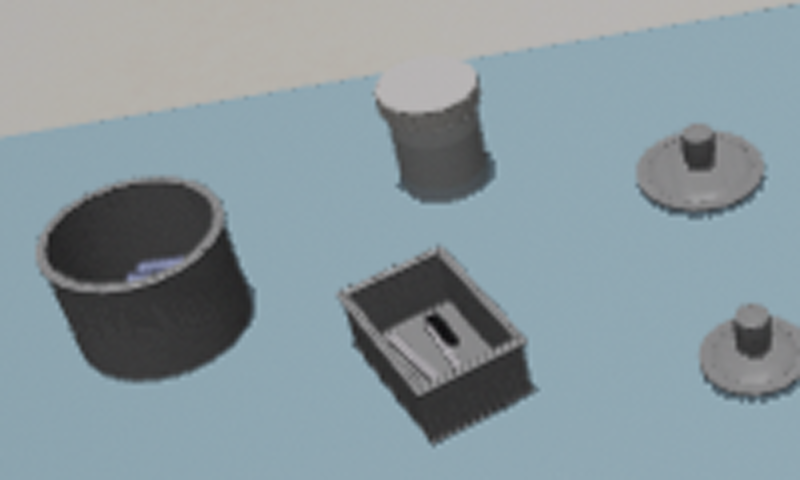

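View pics/sB.png

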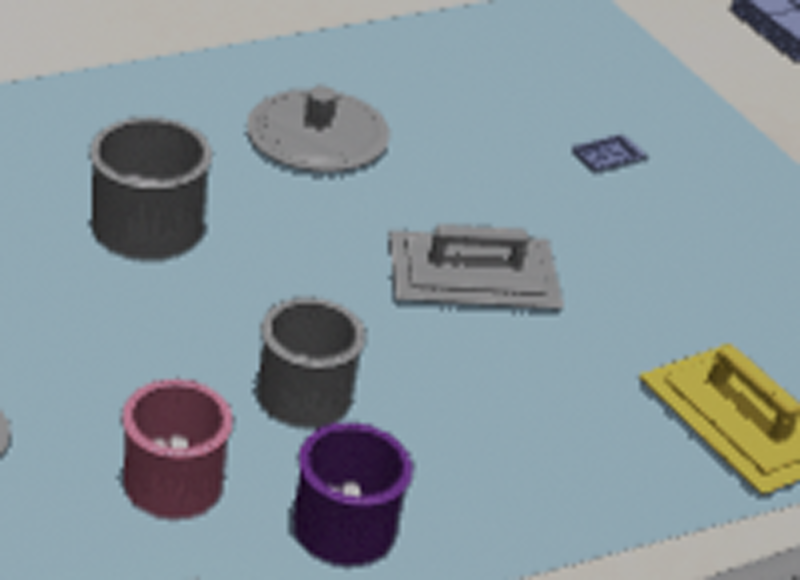

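View pics/dA.png

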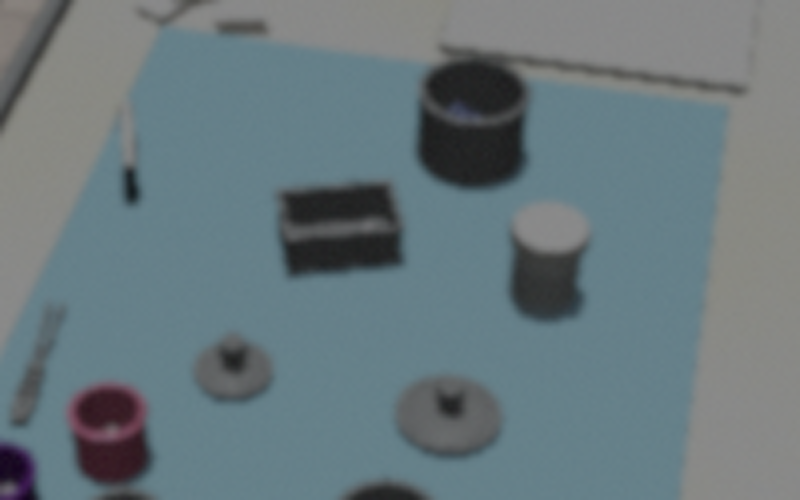

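View pics/dB.png

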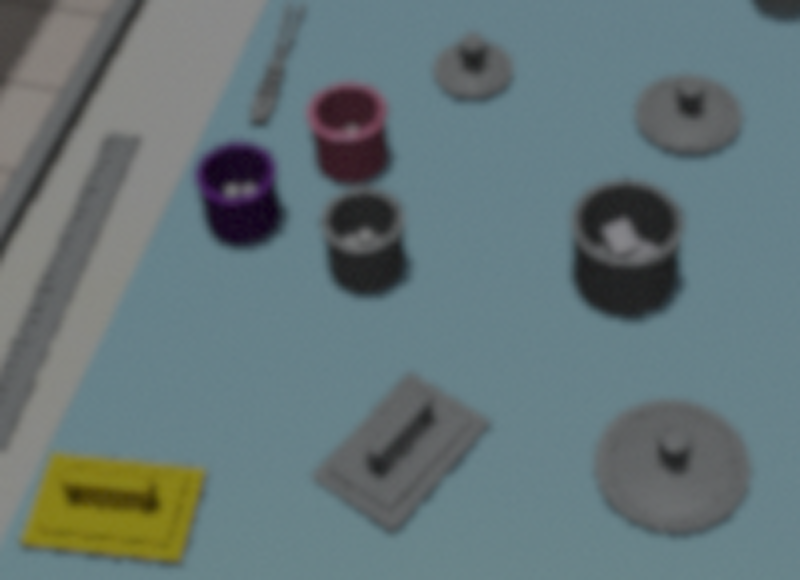

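```bash
cat > h.py <<'E'
import numpy as np, cv2
from workcell import ctrl
def K(n):
    c=ctrl.camera_info(n); f=210/np.tan(np.radians(c['fov_y']/2)); return f,c
def ray(n,p,z):
    f,c=K(n); R,t=c['R'],c['t']
    d=R.T@np.array([(p[0]-c['cx'])/f,(p[1]-c['cy'])/f,1]); o=-R.T@t
    return o+d*(z-o[2])/d[2]
def proj(n,X):
    f,c=K(n); X=np.asarray(X,float); Y=X@c['R'].T+c['t']
    return np.c_[Y[:,0]/Y[:,2]*f+c['cx'],Y[:,1]/Y[:,2]*f+c['cy']]
def wristpose():
    from scipy.spatial.transform import Rotation as Ro
    o=ctrl.get_obs(); return Ro.from_rotvec(o['orientation']).as_matrix(), o['ee_pos']
def wray(p,z,Rt,pt):
    f,c=K("wrist"); T=c['T_tool_cam']
    d=Rt@T[:3,:3]@np.array([(p[0]-c['cx'])/f,(p[1]-c['cy'])/f,1]); o=Rt@T[:3,3]+pt
    return o+d*(z-o[2])/d[2]
def wproj(X,Rt,pt):
    f,c=K("wrist"); T=c['T_tool_cam']; X=np.atleast_2d(X).astype(float)
    Y=((X-pt)@Rt-T[:3,3])@T[:3,:3]
    return np.c_[Y[:,0]/Y[:,2]*f+c['cx'],Y[:,1]/Y[:,2]*f+c['cy']]
E
python3 - <<'E'
from h import *
np.set_printoptions(precision=1,suppress=True)
A=lambda u,v:(60+u/4,150+v/4); B=lambda u,v:(260+u/4,130+v/4)
C=lambda u,v:(210+u/4,100+v/4); D=lambda u,v:(150+u/4,175+v/4)
for n,z,s,d in [("jarL",75,A(132,235),C(473,91)),("jarM",65,B(151,152),D(628,222)),("jarS",55,B(313,332),D(363,220)),
 ("lidL",40,B(320,93),D(676,440)),("lidM",40,A(699,132),C(450,384)),("lidS",40,A(752,313),C(233,342)),
 ("pot",78,A(428,85),C(551,229)),("cas",5,B(610,153),(268,350))]:
    print(n,ray("scene",s,z),ray("side",d,z))
def quad(P):
    P=np.array(P);print(P.mean(0)); e=np.roll(P,-1,0)-P; print(np.linalg.norm(e,axis=1),np.degrees(np.arctan2(e[:,1],e[:,0])))
print("dish");quad([ray("scene",A(*p),45) for p in [(437,246),(529,341),(418,395),(338,293)]])
quad([ray("side",C(*p),45) for p in [(277,188),(395,182),(402,227),(283,240)]])
print("lidO");quad([ray("scene",B(*p),9) for p in [(391,230),(551,237),(561,306),(396,301)]])
quad([ray("side",D(*p),9) for p in [(412,373),(491,424),(394,532),(316,475)]])
print("tool",wristpose())
E
```

```text
jarL [ 501.8 -424.4   75. ] [ 494.4 -421.9   75. ]
jarM [476.4  80.8  65. ] [470.3  83.2  65. ]
jarS [663.1 114.5  55. ] [657.8 117.2  55. ]
lidL [410.1 236.5  40. ] [405.5 240.8  40. ]
lidM [458.1 -87.1  40. ] [454.2 -89.   40. ]
lidS [634.1 -96.8  40. ] [631.3 -95.3  40. ]
pot [ 407.9 -249.4   78. ] [ 400.6 -247.1   78. ]
cas [497.9 432.4   5. ] [495.6 433.7   5. ]
dish
[ 587.3 -272.2   45. ]
[104.4  66.9 101.6  63.3] [  22.6  -69.8 -159.4  112.7]
[ 582.5 -270.5   45. ]
[102.9  60.1 102.2  68.8] [-162.   106.8   22.9  -72.2]
lidO
[590.4 269.6   9. ]
[108.   72.5 106.   74.9] [  68.5  -25.8 -110.1  155.9]
[585.6 270.2   9. ]
[ 70.5 105.4  69.9 103.8] [ 155.9   67.1  -25.4 -112.5]
tool (array([[ 0.3, -0. , -0.9],
       [ 0.9, -0. ,  0.3],
       [-0. , -1. ,  0. ]]), array([204.6, 590.1, 222.1]))
```

```bash
cat >> h.py <<'E'
def plan(xyz,yaw_deg):
    """delta in tool frame (cm) and rotation about tool y, from the measured pose"""
    R,p=wristpose(); o=ctrl.get_obs()
    yaw=np.degrees(np.arctan2(R[1,0],R[0,0])); d=(yaw_deg-yaw+180)%360-180
    # ideal vertical frame at current yaw
    c,s=np.cos(np.radians(yaw)),np.sin(np.radians(yaw))
    Ri=np.array([[c,0,-s],[s,0,c],[0,-1,0]])
    print("t %.2f pos %s yaw %.2f q6 %.2f tilt %.2fdeg w %.1f F %s"%(o['t'],np.round(p,1),yaw,o['qpos'][5],np.degrees(np.arccos(-R[2,1])),o['width'],np.round(o['ft_force'],1)))
    print(" delta cm",np.round(R.T@(np.array(xyz)-p)/10,2),"rot y",round(-np.radians(d),3))
def snap(n,name):
    R,p=wristpose(); im=cv2.cvtColor(ctrl.get_image(n),cv2.COLOR_RGB2BGR); cv2.imwrite(f"pics/{name}.png",im)
    np.savez(f"pics/{name}.npz",R=R,p=p); return im,R,p
E
python3 -c "
from h import *
plan([520,190,240],90)"
```

```text
t 0.15 pos [204.6 590.1 222.1] yaw 70.88 q6 -0.02 tilt 0.07deg w 87.9 F [-0.5 -0.2 -0.1]
 delta cm [-27.47  -1.76 -42.91] rot y -0.334
```

{"op": "carry_out", "data": {
  "delta_pos": [
    [-27.5,-1.8,-42.9],
    [-27.5,-1.8,-42.9],
    [-27.5,-1.8,-42.9],
    [-27.5,-1.8,-42.9],
    [-27.5,-1.8,-42.9],
    [-27.5,-1.8,-42.9],
    [-27.5,-1.8,-42.9],
    [-27.5,-1.8,-42.9],
    [-27.5,-1.8,-42.9],
    [-27.5,-1.8,-42.9],
    [-27.5,-1.8,-42.9],
    [-27.5,-1.8,-42.9]
  ],
  "rotation": [
    [0,-0.334,0],
    [0,-0.334,0],
    [0,-0.334,0],
    [0,-0.334,0],
    [0,-0.334,0],
    [0,-0.334,0],
    [0,-0.334,0],
    [0,-0.334,0],
    [0,-0.334,0],
    [0,-0.334,0],
    [0,-0.334,0],
    [0,-0.334,0]
  ],
  "hand": 0
}}

```text
t: 1.15
ee_pos: [514.0, 196.8, 240.3]
orientation: [-1.209, -1.209, 1.209]
ft_force: [0.1, 0.6, -0.3]
width: 87.4
```

{"op": "carry_out", "data": {
  "delta_pos": [
    [0,0,0],
    [0,0,0],
    [0,0,0]
  ],
  "rotation": [
    [0,0,0],
    [0,0,0],
    [0,0,0]
  ]
}}

```text
t: 1.4
ee_pos: [512.7, 198.7, 239.9]
orientation: [-1.209, -1.208, 1.209]
ft_force: [-0.5, 0.6, -1.0]
width: 87.7
```

```bash
python3 - <<'E'
from h import *
im,R,p=snap("wrist","w1"); print(p)
E
```

```text
[512.66804902 198.72825972 239.91417507]
```

View pics/w1.png

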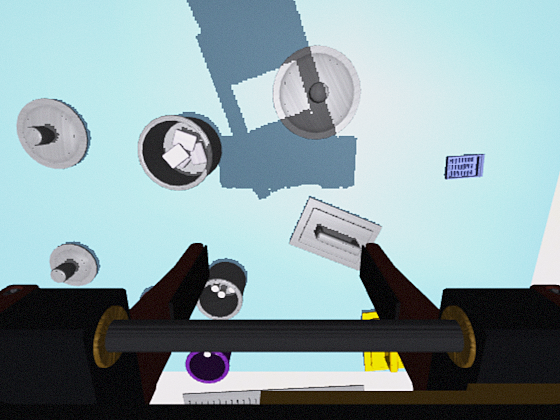

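```bash
cat >> h.py <<'E'
from scipy.optimize import minimize
def circ(x,y,r,z,n=120):
    a=np.linspace(0,2*np.pi,n,endpoint=False); return np.c_[x+r*np.cos(a),y+r*np.sin(a),np.full(n,z)]
def rectp(x,y,th,a,b,z,n=40):
    u=np.linspace(-1,1,n); o=np.ones(n)
    L=np.r_[np.c_[u*a/2,o*b/2],np.c_[u*a/2,-o*b/2],np.c_[o*a/2,u*b/2],np.c_[-o*a/2,u*b/2]]
    c,s=np.cos(th),np.sin(th); return np.c_[L@np.array([[c,s],[-s,c]])+[x,y],np.full(len(L),z)]
def edges(im,sig=1.0):
    g=cv2.GaussianBlur(im,(0,0),sig).astype(np.float32)
    gx=cv2.Sobel(g,cv2.CV_32F,1,0);gy=cv2.Sobel(g,cv2.CV_32F,0,1)
    return np.sqrt((gx**2+gy**2)).max(2)
def sample(E,P):
    return cv2.remap(E,P[:,:1].astype(np.float32),P[:,1:].astype(np.float32),cv2.INTER_LINEAR,borderValue=0)[:,0]
def fit(im,R,p,model,x0,span=12,name=None,rowmax=245):
    """model(params)->list of 3D outlines"""
    x0=np.array(x0,float)
    for sig,sp in ((3,span),(1.2,3)):
        E=np.minimum(edges(im,sig),np.percentile(edges(im,sig),97)); E[rowmax:]=0
        f=lambda q:-sum(sample(E,wproj(c,R,p)).mean() for c in model(q))
        best=min(((f(x0+np.r_[dx,dy,np.zeros(len(x0)-2)]),dx,dy) for dx in np.arange(-sp,sp+.1,sp/6) for dy in np.arange(-sp,sp+.1,sp/6)))
        x0=x0+np.r_[best[1],best[2],np.zeros(len(x0)-2)]
        r=minimize(f,x0,method="Nelder-Mead",options=dict(initial_simplex=[x0]+[x0+np.eye(len(x0))[i]*(1.5 if i<2 else .05) for i in range(len(x0))])); x0=r.x
    if name is not None:
        for c in model(x0): cv2.polylines(name,[np.round(wproj(c,R,p)*8).astype(np.int32).reshape(-1,1,2)],True,(0,0,255),1,cv2.LINE_AA,3)
    return np.round(x0,2),round(-r.fun,1)
def lid(r): return lambda q:[circ(*q[:2],r,9),circ(*q[:2],11,40)]
def jar(r,z): return lambda q:[circ(*q[:2],r+2,z-2),circ(*q[:2],r-4,z)]
def recto(q): return [rectp(*q[:3],108,72,9),rectp(*q[:3],60,12,40)]
def dish(q): return [rectp(*q[:3],104,68,43),rectp(*q[:3],92,56,45)]
E
python3 - <<'E'
from h import *
im=cv2.imread("pics/w1.png");d=np.load("pics/w1.npz");R,p=d['R'],d['p'];o=im.copy()
print("lidL",fit(im,R,p,lid(53),(408,238),name=o))
print("lidM",fit(im,R,p,lid(43),(456,-88),name=o))
print("jarM",fit(im,R,p,jar(39,65),(473,82),name=o))
print("lidS",fit(im,R,p,lid(33),(632,-96),name=o,rowmax=300))
print("jarS",fit(im,R,p,jar(29,55),(660,116),name=o,rowmax=320))
print("lidO",fit(im,R,p,recto,(588,270,1.18),name=o,rowmax=300))
cv2.imwrite("pics/w1f.png",cv2.resize(o[0:340,0:400],None,fx=2,fy=2)[:600])
E
```

```text
lidL (array([406.42, 236.19]), np.float64(225.8))
lidM (array([449.73, -70.15]), np.float64(231.0))
jarM (array([470.5 ,  79.95]), np.float64(374.1))Traceback (most recent call last):
  File "<stdin>", line 6, in <module>
  File "h.py", line 54, in fit
    best=min(((f(x0+np.r_[dx,dy,np.zeros(len(x0)-2)]),dx,dy) for dx in np.arange(-sp,sp+.1,sp/6) for dy in np.arange(-sp,sp+.1,sp/6)))
  File "h.py", line 54, in <genexpr>
    best=min(((f(x0+np.r_[dx,dy,np.zeros(len(x0)-2)]),dx,dy) for dx in np.arange(-sp,sp+.1,sp/6) for dy in np.arange(-sp,sp+.1,sp/6)))
               ~^^^^^^^^^^^^^^^^^^^^^^^^^^^^^^^^^^^^^
  File "h.py", line 53, in <lambda>
    f=lambda q:-sum(sample(E,wproj(c,R,p)).mean() for c in model(q))
                ~~~^^^^^^^^^^^^^^^^^^^^^^^^^^^^^^^^^^^^^^^^^^^^^^^^^
  File "h.py", line 53, in <genexpr>
    f=lambda q:-sum(sample(E,wproj(c,R,p)).mean() for c in model(q))
                             ~~~~~^^^^^^^
  File "h.py", line 20, in wproj
    f,c=K("wrist"); T=c['T_tool_cam']; X=np.atleast_2d(X).astype(float)
        ~^^^^^^^^^
  File "h.py", line 4, in K
    c=ctrl.camera_info(n); f=210/np.tan(np.radians(c['fov_y']/2)); return f,c
ValueError: time passes only in moves, steps and waits
```

```bash
cat > /tmp/p.py <<'E'
s=open('h.py').read()
s=s.replace('''def K(n):
    c=ctrl.camera_info(n);''','''import os,pickle
def K(n,_c={}):
    if n not in _c:
        if not os.path.exists(n+'.pkl'): pickle.dump(ctrl.camera_info(n),open(n+'.pkl','wb'))
        _c[n]=pickle.load(open(n+'.pkl','rb'))
    c=_c[n];''')
open('h.py','w').write(s)
E
python3 /tmp/p.py; cat > f1.py <<'E'
from h import *
im=cv2.imread("pics/w1.png");d=np.load("pics/w1.npz");R,p=d['R'],d['p'];o=im.copy()
print("lidL",fit(im,R,p,lid(53),(408,238),name=o))
print("lidM",fit(im,R,p,lid(43),(456,-75),name=o))
print("jarM",fit(im,R,p,jar(39,65),(473,82),name=o))
print("lidS",fit(im,R,p,lid(33),(632,-90),name=o,rowmax=300))
print("jarS",fit(im,R,p,jar(29,55),(660,116),name=o,rowmax=320))
print("lidO",fit(im,R,p,recto,(588,270,1.18),name=o,rowmax=300))
cv2.imwrite("pics/w1f.png",cv2.resize(o[0:300,0:400],None,fx=2,fy=2))
E
python3 f1.py
```

```text
lidL (array([406.42, 236.19]), np.float64(225.8))
lidM (array([449.71, -70.15]), np.float64(231.0))
jarM (array([470.5 ,  79.95]), np.float64(374.1))
lidS (array([639.73, -80.28]), np.float64(265.5))
jarS (array([657.76, 114.09]), np.float64(374.4))
lidO (array([577.25, 270.8 ,   1.15]), np.float64(264.9))
```

View pics/w1f.png

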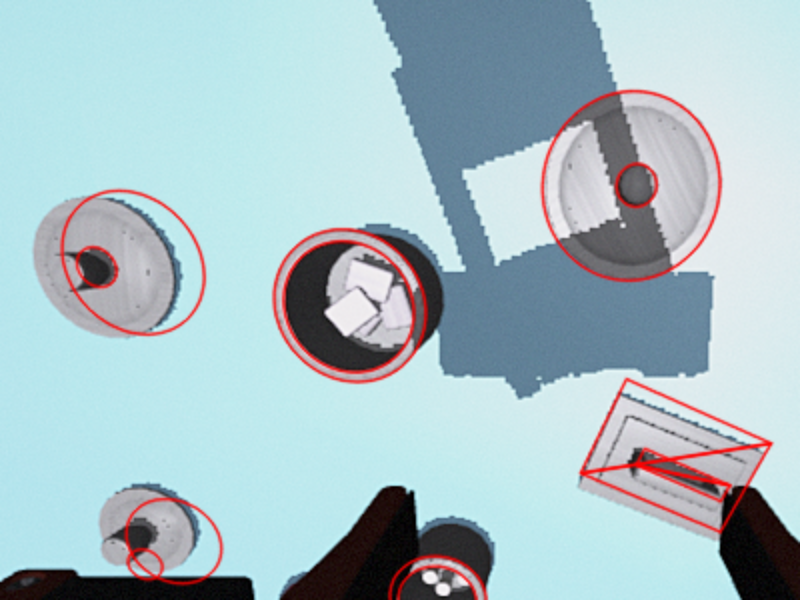

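```bash
cat > /tmp/p.py <<'E'
s=open('h.py').read()
s=s.replace('''def wproj(X,Rt,pt):''','''KD=[0.0]
def dist(u,v):
    r=np.hypot(u,v)
    if KD[0]=='fish': s=np.arctan(r)/np.maximum(r,1e-9)
    else: s=1+KD[0]*r*r
    return u*s,v*s
def wproj(X,Rt,pt):''')
s=s.replace('''    Y=((X-pt)@Rt-T[:3,3])@T[:3,:3]
    return np.c_[Y[:,0]/Y[:,2]*f+c['cx'],Y[:,1]/Y[:,2]*f+c['cy']]''','''    Y=((X-pt)@Rt-T[:3,3])@T[:3,:3]
    u,v=dist(Y[:,0]/Y[:,2],Y[:,1]/Y[:,2])
    return np.c_[u*f+c['cx'],v*f+c['cy']]''')
open('h.py','w').write(s)
E
python3 /tmp/p.py; cat > f1.py <<'E'
from h import *
import h
im=cv2.imread("pics/w1.png");d=np.load("pics/w1.npz");R,p=d['R'],d['p'];o=im.copy()
for k in [0,-.05,-.1,-.15,-.2,-.25,'fish']:
  h.KD[0]=k; print(k)
  for n,m,x,rm in (("lidL",lid(53),(408,238),245),("lidM",lid(43),(456,-85),245),("jarM",jar(39,65),(473,82),245),("lidS",lid(33),(632,-96),300),("lidO",recto,(588,270,1.18),300)):
    print(n,*fit(im,R,p,m,x,rowmax=rm),end=' ')
  print()
E
python3 f1.py
```

```text
0
lidL [406.42 236.19] 225.8 lidM [449.71 -70.18] 231.0 jarM [470.5   79.95] 374.1 lidS [639.73 -80.23] 265.4 lidO [577.25 270.8    1.15] 264.9 
-0.05
lidL [405.4  236.21] 213.5 lidM [446.81 -79.12] 250.6 jarM [469.89  78.59] 362.7 lidS [643.22 -90.59] 276.1 lidO [577.86 273.04   1.18] 268.1 
-0.1
lidL [404.86 236.05] 202.6 lidM [445.92 -96.02] 265.6 jarM [469.14  76.62] 328.7 lidS [ 647.32 -102.61] 285.1 lidO [575.09 265.64   1.18] 259.9 
-0.15
lidL [404.69 235.88] 208.3 lidM [ 440.53 -108.04] 284.8 jarM [466.72  73.68] 327.2 lidS [ 631.04 -114.86] 315.1 lidO [578.19 273.28   1.16] 274.9 
-0.2
lidL [403.72 236.25] 208.6 lidM [441.38 -59.08] 161.4 jarM [470.18  77.31] 322.8 lidS [ 661.29 -141.62] 293.3 lidO [578.33 273.51   1.16] 275.9 
-0.25
lidL [402.97 236.35] 201.1 lidM [436.64 -70.87] 176.6 jarM [463.71  68.15] 305.0 lidS [610.32 -90.87] 217.9 lidO [578.5  273.59   1.16] 275.5 
fish
lidL [401.93 236.7 ] 193.4 lidM [436.81 -69.75] 164.9 jarM [468.55  70.43] 303.6 lidS [610.88 -92.08] 210.5 lidO [575.77 267.31   1.18] 268.9
```

```bash
cat > f1.py <<'E'
from h import *
import h
h.KD[0]=0.
im=cv2.imread("pics/w1.png");d=np.load("pics/w1.npz");R,p=d['R'],d['p'];o=im.copy()
for pt,z in (((54,133),8),((35,131),40),((317,91),8),((318,92),40),((74,264),8),((57.5,275),40),((178,152.5),65)):
    print(pt,z,wray(pt,z,R,p))
def lid(r): return lambda q:[circ(*q[:2],r,9)]
def recto(q): return [rectp(*q[:3],108,72,9)]
for n,m,x,rm in (("lidL",lid(53),(408,238),245),("lidM",lid(43),(456,-88),245),("jarM",jar(39,65),(473,82),245),("lidS",lid(33),(632,-96),300),("jarS",jar(29,55),(660,116),320),("lidO",recto,(588,270,1.18),300)):
    print(n,*fit(im,R,p,m,x,span=8,rowmax=rm,name=o),end=' ')
cv2.imwrite("pics/w1g.png",cv2.resize(o[0:300,0:400],None,fx=2,fy=2))
E
python3 f1.py
```

```text
(54, 133) 8 [450.95499499 -86.36933807   8.        ]
(35, 131) 40 [447.30157888 -84.3188842   40.        ]
(317, 91) 8 [402.54517062 238.48944583   8.        ]
(318, 92) 40 [406.08935065 236.39487615  40.        ]
(74, 264) 8 [629.93986158 -96.73081703   8.        ]
(57.5, 275) 40 [629.77692373 -97.3824474   40.        ]
(178, 152.5) 65 [469.01983133  84.42602383  65.        ]
lidL [405.89 237.39] 84.7 lidM [451.94 -86.01] 155.0 jarM [470.49  79.92] 374.2 lidS [632.84 -98.6 ] 155.7 jarS [657.81 114.01] 374.4 lidO [583.94 266.96   1.17] 140.5
```

View pics/w1g.png

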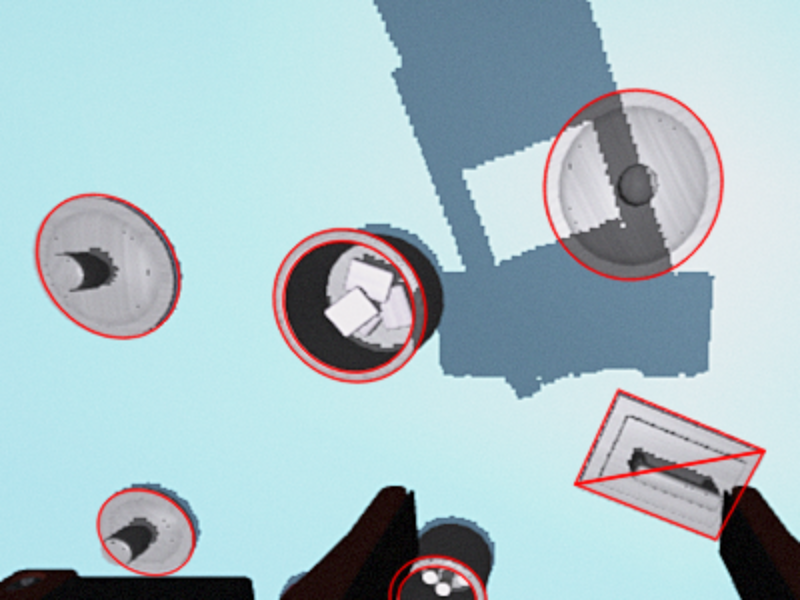

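```bash
python3 -c "
from h import *
plan([406,237,75],90)"
```

```text
t 1.45 pos [512.4 199.3 240. ] yaw 90.04 q6 -1.22 tilt 0.05deg w 87.7 F [0.1 0.1 0.2]
 delta cm [ 3.77 16.51 10.62] rot y 0.001
```

{"op": "carry_out", "data": {
  "delta_pos": [
    [1,4,2.5],
    [2,8,5.3],
    [3,12,8],
    [3.8,16.5,10.6],
    [3.8,16.5,10.6],
    [3.8,16.5,10.6],
    [3.8,16.5,10.6],
    [3.8,16.5,10.6]
  ],
  "rotation": [
    [0,0,0],
    [0,0,0],
    [0,0,0],
    [0,0,0],
    [0,0,0],
    [0,0,0],
    [0,0,0],
    [0,0,0]
  ]
}}

```text
t: 2.12
ee_pos: [408.2, 238.1, 76.4]
orientation: [-1.209, -1.213, 1.209]
ft_force: [1.0, 0.2, 0.9]
width: 87.9
```

```bash
python3 - <<'E'
from h import *
im,R,p=snap("wrist","w2"); print(p)
plan([406,237,16],90)
E
```

```text
[408.16594315 238.07066255  76.35696137]
t 2.17 pos [408.9 238.   76.8] yaw 90.07 q6 -1.07 tilt 0.20deg w 87.9 F [ 0.7 -0.8  0.5]
 delta cm [-0.11  6.08  0.31] rot y 0.001
```

View pics/w2.png

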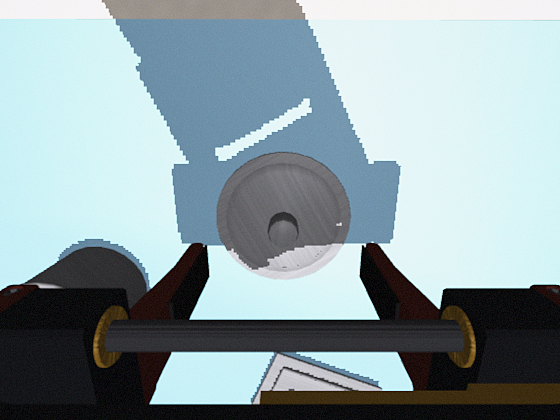

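```bash
python3 - <<'E'
from h import *
im=cv2.imread("pics/w2.png");d=np.load("pics/w2.npz");R,p=d['R'],d['p'];o=im.copy()
print(wray((283.5,215),8.5,R,p), fit(im,R,p,lambda q:[circ(*q[:2],53,9)],(406,237),span=6,name=o,rowmax=330))
print(fit(im,R,p,lambda q:[circ(*q[:2],11,40)],(406,237),span=5,name=o,rowmax=330))
cv2.imwrite("pics/w2f.png",cv2.resize(o[130:300,190:380],None,fx=3,fy=3))
E
```

```text
[401.78780216 237.83857929   8.5       ] (array([405.29, 237.36]), np.float64(116.4))
(array([407.13, 238.26]), np.float64(83.0))
```

View pics/w2f.png

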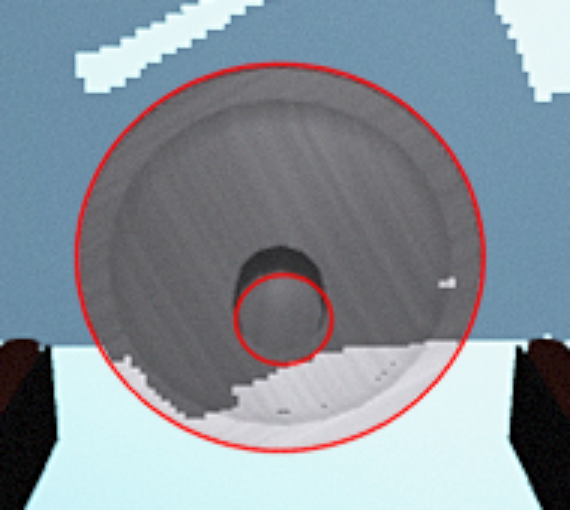

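{"op": "carry_out", "data": {
  "delta_pos": [
    [0,1.5,0.1],
    [0,3,0.1],
    [0,4,0.1],
    [0,4,0.1],
    [0,4,0.1],
    [0,4,0.1]
  ],
  "rotation": [
    [0,0,0],
    [0,0,0],
    [0,0,0],
    [0,0,0],
    [0,0,0],
    [0,0,0]
  ]
}}

```text
t: 2.67
ee_pos: [407.1, 237.0, 36.1]
orientation: [-1.21, -1.21, 1.208]
ft_force: [-0.6, 0.3, 0.2]
width: 87.8
```

```bash
python3 - <<'E'
from h import *
plan([405.3,237.4,16],90)
E
```

```text
t 2.67 pos [407.1 237.   36.1] yaw 89.99 q6 -1.07 tilt 0.09deg w 87.8 F [-0.6  0.3  0.2]
 delta cm [0.04 2.01 0.18] rot y -0.0
```

{"op": "carry_out", "data": {
  "delta_pos": [
    [0,1,0.18],
    [0,2,0.18],
    [0,2,0.18],
    [0,2,0.18],
    [0,2,0.18]
  ],
  "rotation": [
    [0,0,0],
    [0,0,0],
    [0,0,0],
    [0,0,0],
    [0,0,0]
  ]
}}

```text
t: 3.08
ee_pos: [404.2, 236.7, 15.0]
orientation: [-1.209, -1.209, 1.21]
ft_force: [0.1, 0.3, 0.4]
width: 87.7
```

{"op": "carry_out", "data": {
  "delta_pos": [
    [0,0,0],
    [0,0,0],
    [0,0,0],
    [0,0,0],
    [0,0,0],
    [0,0,0],
    [0,0,0],
    [0,0,0],
    [0,0,0],
    [0,0,0]
  ],
  "rotation": [
    [0,0,0],
    [0,0,0],
    [0,0,0],
    [0,0,0],
    [0,0,0],
    [0,0,0],
    [0,0,0],
    [0,0,0],
    [0,0,0],
    [0,0,0]
  ],
  "hand": 255
}}

```text
t: 3.92
ee_pos: [404.4, 236.7, 15.3]
orientation: [-1.209, -1.209, 1.209]
ft_force: [0.6, 0.4, -0.0]
width: 24.6
```

{"op": "carry_out", "data": {
  "delta_pos": [
    [0,-0.5,0],
    [0,-1.5,0],
    [0,-3,0],
    [0,-5.5,0],
    [0,-8.5,0],
    [0,-11.5,0],
    [0,-14,0],
    [0,-16,0],
    [0,-17,0],
    [0,-17,0]
  ],
  "rotation": [
    [0,0,0],
    [0,0,0],
    [0,0,0],
    [0,0,0],
    [0,0,0],
    [0,0,0],
    [0,0,0],
    [0,0,0],
    [0,0,0],
    [0,0,0]
  ]
}}

```text
t: 4.75
ee_pos: [405.5, 237.4, 187.9]
orientation: [-1.211, -1.214, 1.206]
ft_force: [0.9, -0.3, -1.8]
width: 21.5
```

```bash
python3 - <<'E'
from h import *
im,R,p=snap("wrist","w3")
plan([500,-330,185],45)
E
```

```text
t 4.80 pos [404.7 236.9 186.2] yaw 90.01 q6 -1.07 tilt 0.14deg w 21.4 F [ 0.4 -0.8 -1.7]
 delta cm [-56.7    0.08  -9.52] rot y 0.786
```

View pics/w3.png

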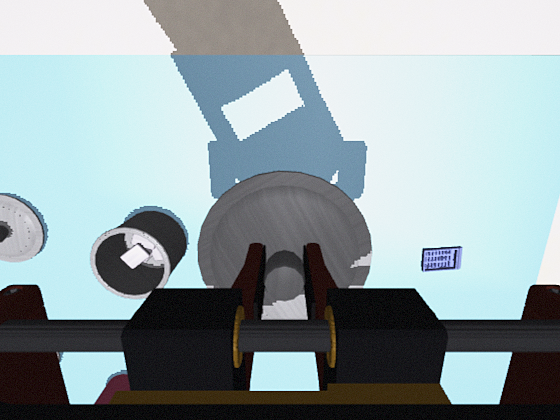

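```bash
python3 - <<'E'
from h import *
plan([602,-483,205],60)
im=cv2.imread("pics/w3.png");d=np.load("pics/w3.npz");R,p=d['R'],d['p'];o=im.copy()
r=fit(im,R,p,lambda q:[circ(*q[:2],53,p[2]-15.3+9)],p[:2],span=5,name=o,rowmax=285)
c=np.r_[r[0],p[2]]; print(r, "tool-frame offset",R.T@(c-p))
cv2.imwrite("pics/w3f.png",cv2.resize(o[130:330,160:400],None,fx=3,fy=3))
E
```

```text
t 4.80 pos [404.7 236.9 186.2] yaw 90.01 q6 -1.07 tilt 0.14deg w 21.4 F [ 0.4 -0.8 -1.7]
 delta cm [-72.    -1.92 -19.72] rot y 0.524
(array([406.89, 237.62]), np.float64(101.8)) tool-frame offset [ 0.24496755  0.006589   -1.40203081]
```

View pics/w3f.png

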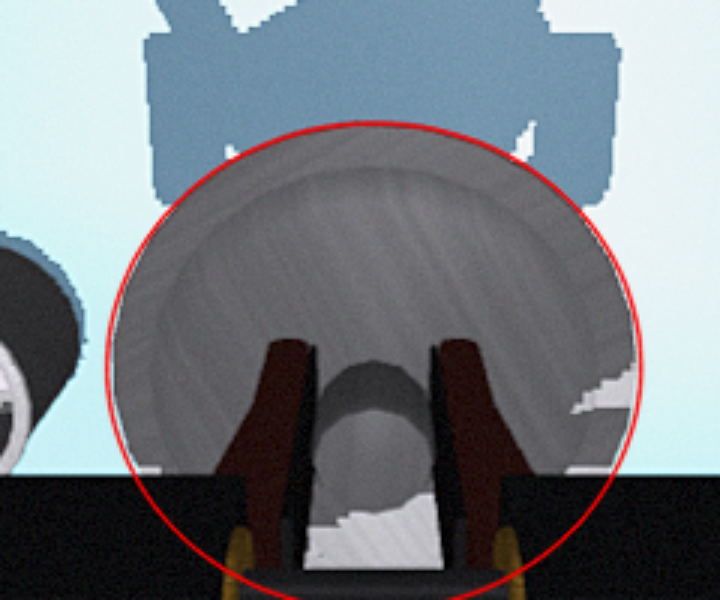

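{"op": "carry_out", "data": {
  "delta_pos": [
    [-2,0,-0.5],
    [-5,-0.5,-1.5],
    [-9,-0.5,-2.5],
    [-13,-0.7,-3.5],
    [-17,-0.7,-4.7],
    [-21,-0.9,-5.8],
    [-25,-0.9,-7],
    [-29,-1,-8],
    [-33,-1,-9],
    [-37,-1.2,-10],
    [-41,-1.3,-11.2],
    [-45,-1.4,-12.3]
  ],
  "rotation": [
    [0,0.02,0],
    [0,0.05,0],
    [0,0.08,0],
    [0,0.11,0],
    [0,0.14,0],
    [0,0.17,0],
    [0,0.2,0],
    [0,0.23,0],
    [0,0.26,0],
    [0,0.29,0],
    [0,0.32,0],
    [0,0.35,0]
  ]
}}

```text
t: 5.8
ee_pos: [526.5, -215.0, 197.2]
orientation: [-1.352, -0.945, 0.947]
ft_force: [0.3, -0.1, -0.7]
width: 21.1
```

```bash
python3 -c "
from h import *
plan([602,-483,205],60)"
```

```text
t 5.80 pos [ 526.5 -215.   197.2] yaw 69.85 q6 -1.63 tilt 0.20deg w 21.1 F [ 0.3 -0.1 -0.7]
 delta cm [-22.56  -0.84 -16.32] rot y 0.172
```

{"op": "carry_out", "data": {
  "delta_pos": [
    [-3,-0.2,-2.2],
    [-6.5,-0.3,-4.7],
    [-10,-0.5,-7.3],
    [-13.5,-0.6,-9.9],
    [-17,-0.7,-12.4],
    [-20,-0.8,-14.6],
    [-22,-0.8,-16],
    [-22,-0.8,-16],
    [-22,-0.8,-16],
    [-22,-0.8,-16]
  ],
  "rotation": [
    [0,0.02,0],
    [0,0.05,0],
    [0,0.08,0],
    [0,0.11,0],
    [0,0.14,0],
    [0,0.17,0],
    [0,0.17,0],
    [0,0.17,0],
    [0,0.17,0],
    [0,0.17,0]
  ]
}}

```text
t: 6.63
ee_pos: [601.3, -473.4, 204.7]
orientation: [-1.407, -0.817, 0.819]
ft_force: [0.4, -0.2, -0.4]
width: 21.6
```

```bash
python3 - <<'E'
from h import *
im,R,p=snap("wrist","w4"); print(p)
E
```

```text
[ 601.33900095 -473.36049927  204.68058126]
```

View pics/w4.png

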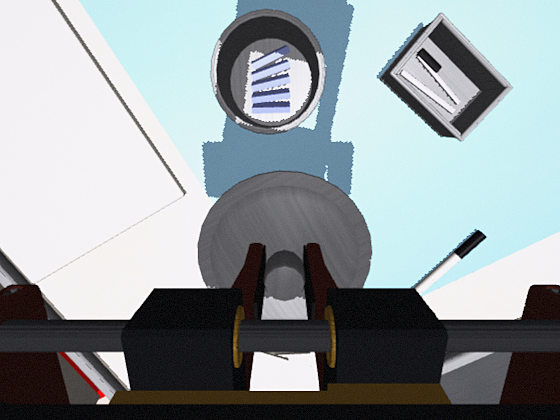

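```bash
python3 - <<'E'
from h import *
im=cv2.imread("pics/w4.png");d=np.load("pics/w4.npz");R,p=d['R'],d['p'];o=im.copy()
print("jarL",fit(im,R,p,jar(49,75),(498,-423),name=o))
print("jarL out",fit(im,R,p,lambda q:[circ(*q[:2],51,73)],(498,-423),name=o.copy()))
print("dish",fit(im,R,p,dish,(585,-271,.36),name=o))
for h in (13,15.3,18): 
  r=fit(im,R,p,lambda q:[circ(*q[:2],53,p[2]-h+9)],p[:2],span=5,name=o if h==18 else o.copy(),rowmax=285); print(h,r,R.T@(np.r_[r[0],p[2]]-p))
cv2.imwrite("pics/w4f.png",cv2.resize(o[0:300,170:530],None,fx=2,fy=2))
E
```

```text
jarL (array([ 493.39, -428.06]), np.float64(375.3))
jarL out (array([ 493.28, -428.14]), np.float64(161.6))
dish (array([ 5.8262e+02, -2.7421e+02,  3.7000e-01]), np.float64(376.2))
13 (array([ 601.16, -474.7 ]), np.float64(80.1)) [-1.25151281 -0.00339015 -0.50990954]
15.3 (array([ 602.63, -473.89]), np.float64(101.6)) [ 0.1816163  -0.00555596 -1.38348625]
18 (array([ 602.74, -473.91]), np.float64(138.5)) [ 0.21889047 -0.0059554  -1.4888925 ]
```

View pics/w4f.png

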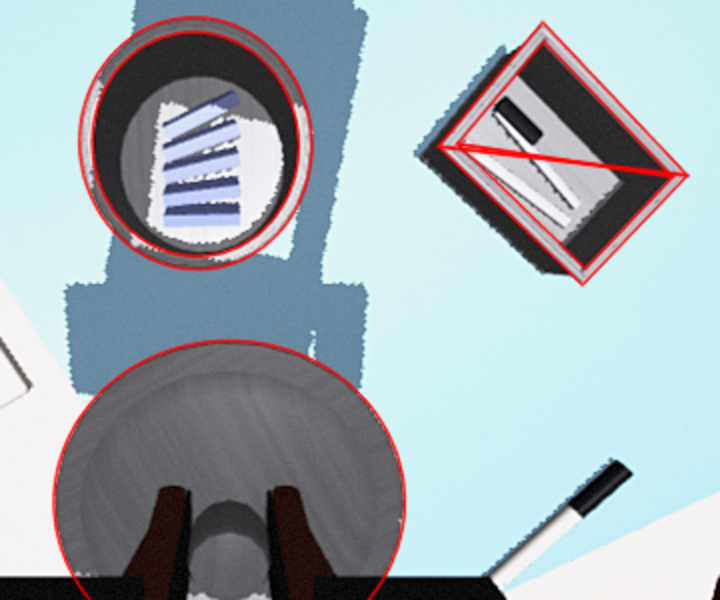

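```bash
python3 -c "
from h import *
plan([549,-460.4,125],60)"
```

```text
t 6.68 pos [ 601.6 -473.   205.5] yaw 60.26 q6 -1.73 tilt 0.19deg w 21.2 F [-0.3  0.6 -0.2]
 delta cm [-1.52  8.06  5.17] rot y 0.004
```

{"op": "carry_out", "data": {
  "delta_pos": [
    [-0.5,2,1.5],
    [-0.8,4.5,3],
    [-1.2,6.5,4.2],
    [-1.5,8,5.2],
    [-1.5,8,5.2],
    [-1.5,8,5.2],
    [-1.5,8,5.2],
    [-1.5,8,5.2]
  ],
  "rotation": [
    [0,0,0],
    [0,0,0],
    [0,0,0],
    [0,0,0],
    [0,0,0],
    [0,0,0],
    [0,0,0],
    [0,0,0]
  ]
}}

```text
t: 7.35
ee_pos: [551.4, -462.3, 129.2]
orientation: [-1.414, -0.82, 0.818]
ft_force: [0.4, 0.6, -0.9]
width: 21.4
```

```bash
cat > look.py <<'E'
import sys
from h import *
name,r,R_lid,zj,x,y,h=sys.argv[1],*map(float,sys.argv[2:8])
im,R,p=snap("wrist",name); o=im.copy(); print(p)
j=fit(im,R,p,jar(r,zj),(x,y),name=o,span=6); print("jar",j)
l=fit(im,R,p,lambda q:[circ(*q[:2],R_lid,p[2]-h+9)],p[:2],span=4,name=o,rowmax=285); off=R.T@(np.r_[l[0],p[2]]-p)
print("lid",l,off)
plan(np.r_[p[:2]+j[0]-l[0],zj-6+h+20],np.degrees(np.arctan2(R[1,0],R[0,0])))
cv2.imwrite(f"pics/{name}f.png",cv2.resize(o[0:300,130:430],None,fx=2,fy=2))
E
python3 look.py w5 49 53 75 493.4 -428 18
```

```text
[ 551.42080219 -462.34522048  129.17797858]
jar (array([ 493.76, -428.39]), np.float64(316.1))
lid (array([ 552.8 , -462.91]), np.float64(114.1)) [ 0.1937277   0.00463985 -1.47770448]
t 7.40 pos [ 551.3 -462.4  129. ] yaw 60.26 q6 -1.77 tilt 0.18deg w 21.1 F [-0.1  0.3 -1.5]
 delta cm [0.08 2.18 6.83] rot y -0.0
```

View pics/w5f.png

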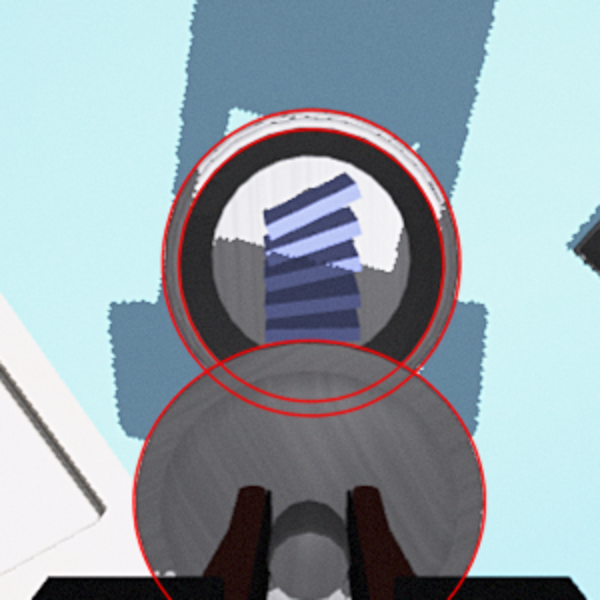

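{"op": "carry_out", "data": {
  "delta_pos": [
    [0,0,2],
    [0,0,4.5],
    [0.1,0,6.4],
    [0.1,0.5,6.8],
    [0.1,1.5,6.8],
    [0.1,2.5,6.8],
    [0.1,2.5,6.8],
    [0.1,2.5,6.8],
    [0.1,2.5,6.8]
  ],
  "rotation": [
    [0,0,0],
    [0,0,0],
    [0,0,0],
    [0,0,0],
    [0,0,0],
    [0,0,0],
    [0,0,0],
    [0,0,0],
    [0,0,0]
  ]
}}

```text
t: 8.15
ee_pos: [491.9, -427.6, 101.9]
orientation: [-1.411, -0.819, 0.819]
ft_force: [-0.3, -0.1, -1.3]
width: 21.5
```

```bash
python3 - <<'E'
from h import *
im,R,p=snap("wrist","w6"); 
j=np.array([493.6,-428.2]); plan(np.r_[j+1.45*R[:2,2]*1.0,88],60.2)
E
```

```text
t 8.20 pos [ 491.9 -427.7  102.2] yaw 60.23 q6 -1.79 tilt 0.02deg w 21.8 F [ 0.1 -0.  -1. ]
 delta cm [ 0.04  1.42 -0.03] rot y 0.0
```

View pics/w6.png

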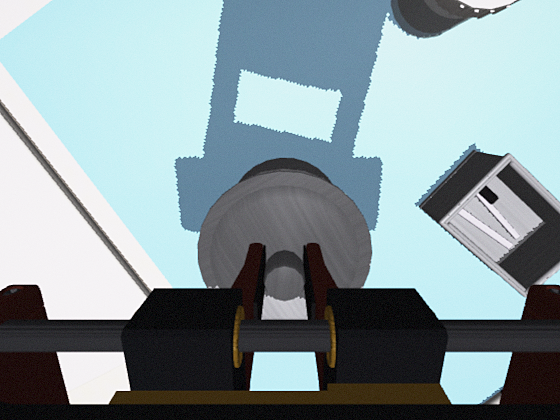

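{"op": "carry_out", "data": {
  "delta_pos": [
    [0,0.4,0],
    [0,0.8,0],
    [0,1.2,0],
    [0,1.4,0],
    [0,1.4,0],
    [0,1.4,0]
  ],
  "rotation": [
    [0,0,0],
    [0,0,0],
    [0,0,0],
    [0,0,0],
    [0,0,0],
    [0,0,0]
  ]
}}

```text
t: 8.7
ee_pos: [491.1, -427.2, 88.1]
orientation: [-1.411, -0.818, 0.818]
ft_force: [0.0, -0.0, -1.5]
width: 21.2
```

{"op": "carry_out", "data": {
  "delta_pos": [
    [0,0.1,0],
    [0,0.2,0],
    [0,0.2,0],
    [0,0.2,0]
  ],
  "rotation": [
    [0,0,0],
    [0,0,0],
    [0,0,0],
    [0,0,0]
  ]
}}

```text
t: 9.03
ee_pos: [491.2, -427.3, 86.3]
orientation: [-1.411, -0.818, 0.818]
ft_force: [0.7, -0.0, -0.1]
width: 20.6
```

{"op": "carry_out", "data": {
  "delta_pos": [
    [0,0.1,0],
    [0,0.15,0],
    [0,0.15,0],
    [0,0.15,0]
  ],
  "rotation": [
    [0,0,0],
    [0,0,0],
    [0,0,0],
    [0,0,0]
  ]
}}

```text
t: 9.37
ee_pos: [491.5, -427.4, 85.4]
orientation: [-1.412, -0.819, 0.818]
ft_force: [-1.0, 1.0, 4.1]
width: 21.2
```

{"op": "carry_out", "data": {
  "delta_pos": [
    [0,0,0],
    [0,0,0],
    [0,0,0],
    [0,0,0],
    [0,0,0],
    [0,0,0],
    [0,-0.5,0],
    [0,-2,0],
    [0,-4,0],
    [0,-7,0],
    [0,-10,0],
    [0,-10,0]
  ],
  "rotation": [
    [0,0,0],
    [0,0,0],
    [0,0,0],
    [0,0,0],
    [0,0,0],
    [0,0,0],
    [0,0,0],
    [0,0,0],
    [0,0,0],
    [0,0,0],
    [0,0,0],
    [0,0,0]
  ],
  "hand": 0
}}

```text
t: 10.37
ee_pos: [493.9, -429.7, 191.5]
orientation: [-1.421, -0.822, 0.817]
ft_force: [1.0, -0.8, 1.6]
width: 87.6
```

```bash
python3 - <<'E'
from h import *
im,R,p=snap("wrist","w7"); o=im.copy(); print(p)
print(fit(im,R,p,lambda q:[circ(*q[:2],53,78)],(492,-427),span=5,name=o,rowmax=300))
print(fit(im,R,p,dish,(582.5,-274,.37),name=o,rowmax=300))
cv2.imwrite("pics/w7f.png",o)
E
```

```text
[ 493.93315202 -429.66960858  191.47157304]
(array([ 491.77, -427.32]), np.float64(128.7))
(array([ 5.8247e+02, -2.7457e+02,  3.7000e-01]), np.float64(356.3))
```

View pics/w7f.png

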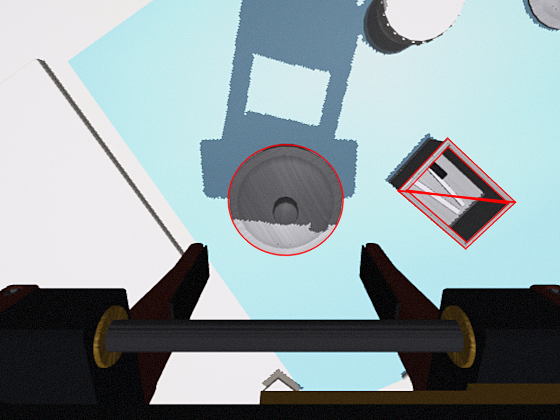

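```bash
python3 - <<'E'
from h import *
plan([512,-88,185],90)
im=cv2.cvtColor(ctrl.get_image("scene"),cv2.COLOR_RGB2BGR); o=im
for c,col in((circ(491.8,-427.3,53,78),(0,0,255)),(circ(493.6,-428.2,51,73),(0,255,0)),(circ(493.6,-428.2,49,0),(0,255,0))):
    cv2.polylines(o,[np.round(proj("scene",c)*8).astype(np.int32).reshape(-1,1,2)],True,col,1,cv2.LINE_AA,3)
cv2.imwrite("pics/s2.png",cv2.resize(o[160:260,40:240],None,fx=4,fy=4,interpolation=cv2.INTER_CUBIC))
E
```

```text
t 10.42 pos [ 493.  -428.8  188.8] yaw 60.22 q6 -1.79 tilt 0.40deg w 87.7 F [-0.7 -0.4  0.2]
 delta cm [30.53  0.23 15.28] rot y -0.52
```

View pics/s2.png

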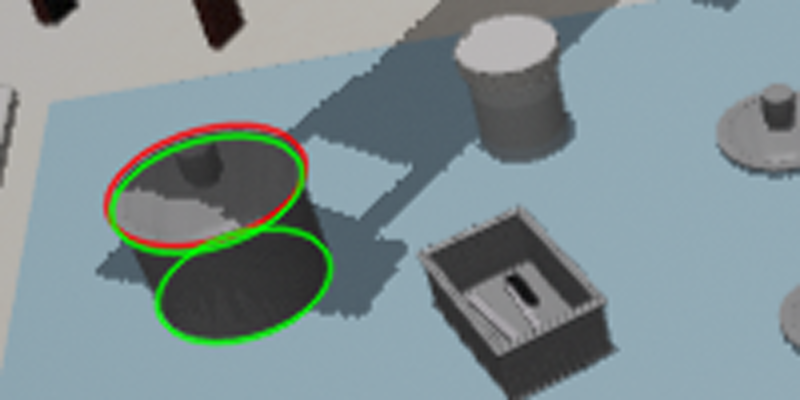

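{"op": "carry_out", "data": {
  "delta_pos": [
    [2,0,1],
    [5,0,2.5],
    [8.5,0,4.3],
    [12,0,6],
    [15.5,0,7.8],
    [19,0,9.5],
    [22.5,0.1,11.3],
    [26,0.2,13],
    [29,0.2,14.5],
    [30.5,0.2,15.3],
    [30.5,0.2,15.3],
    [30.5,0.2,15.3]
  ],
  "rotation": [
    [0,-0.03,0],
    [0,-0.08,0],
    [0,-0.13,0],
    [0,-0.19,0],
    [0,-0.25,0],
    [0,-0.31,0],
    [0,-0.37,0],
    [0,-0.43,0],
    [0,-0.49,0],
    [0,-0.52,0],
    [0,-0.52,0],
    [0,-0.52,0]
  ]
}}

```text
t: 11.47
ee_pos: [509.2, -85.8, 181.8]
orientation: [-1.207, -1.209, 1.211]
ft_force: [0.5, -0.6, 0.1]
width: 87.8
```

{"op": "carry_out", "data": {
  "delta_pos": [
    [0,0,0],
    [0,0,0]
  ],
  "rotation": [
    [0,0,0],
    [0,0,0]
  ]
}}

```text
t: 11.63
ee_pos: [509.7, -87.6, 182.3]
orientation: [-1.209, -1.207, 1.208]
ft_force: [0.3, 0.4, 0.3]
width: 87.6
```

```bash
python3 - <<'E'
from h import *
im,R,p=snap("wrist","w8"); o=im.copy(); print(p)
print("lidM",fit(im,R,p,lambda q:[circ(*q[:2],43,9)],(452,-86),span=6,name=o))
print("knob",fit(im,R,p,lambda q:[circ(*q[:2],11,40)],(452,-86),span=4,name=o))
print("jarM",fit(im,R,p,jar(39,65),(470.5,80),span=6,name=o))
plan([452,-86,16],90)
cv2.imwrite("pics/w8f.png",o)
E
```

```text
[509.71094828 -87.63623543 182.34868421]
lidM (array([452.18, -89.9 ]), np.float64(99.3))
knob (array([442.36, -88.55]), np.float64(69.5))
jarM (array([470.63,  79.87]), np.float64(388.8))
t 11.68 pos [509.8 -87.7 182.5] yaw 89.90 q6 -1.76 tilt 0.03deg w 87.9 F [0.7 0.3 0.4]
 delta cm [ 0.16 16.65  5.77] rot y -0.002
```

View pics/w8f.png

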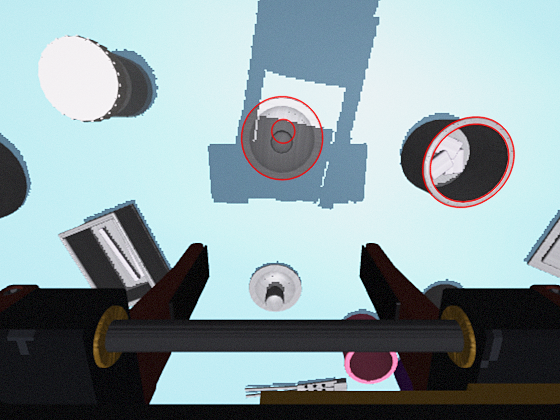

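{"op": "carry_out", "data": {
  "delta_pos": [
    [0,2.5,1.4],
    [-0.1,5,2.8],
    [-0.1,8,4.3],
    [-0.2,10.5,5.7],
    [-0.2,10.7,5.7],
    [-0.2,10.7,5.7],
    [-0.2,10.7,5.7]
  ],
  "rotation": [
    [0,0,0],
    [0,0,0],
    [0,0,0],
    [0,0,0],
    [0,0,0],
    [0,0,0],
    [0,0,0]
  ]
}}

```text
t: 12.27
ee_pos: [454.7, -89.4, 76.7]
orientation: [-1.211, -1.21, 1.208]
ft_force: [-0.4, -0.8, -0.6]
width: 88.0
```

```bash
cat > looklid.py <<'E'
import sys
from h import *
name,r,x,y,yaw=sys.argv[1],*map(float,sys.argv[2:6])
im,R,p=snap("wrist",name); o=im.copy(); print(p)
l=fit(im,R,p,lambda q:[circ(*q[:2],r,9)],(x,y),span=5,name=o,rowmax=330); print("lid",l)
print("knob",fit(im,R,p,lambda q:[circ(*q[:2],11,40)],l[0],span=3,name=o,rowmax=330))
plan([*l[0],16],yaw)
cv2.imwrite(f"pics/{name}f.png",cv2.resize(o[100:330,160:410],None,fx=2.4,fy=2.4))
E
python3 looklid.py w9 43 452 -89.5 90
```

```text
[454.66107178 -89.42067499  76.70575807]
lid (array([452.17, -90.13]), np.float64(118.8))
knob (array([452.66, -90.2 ]), np.float64(102.4))
t 12.32 pos [455.2 -89.4  77.1] yaw 89.97 q6 -1.79 tilt 0.19deg w 88.0 F [-0.3  0.1 -0.1]
 delta cm [-0.07  6.11  0.32] rot y -0.0
```

View pics/w9f.png

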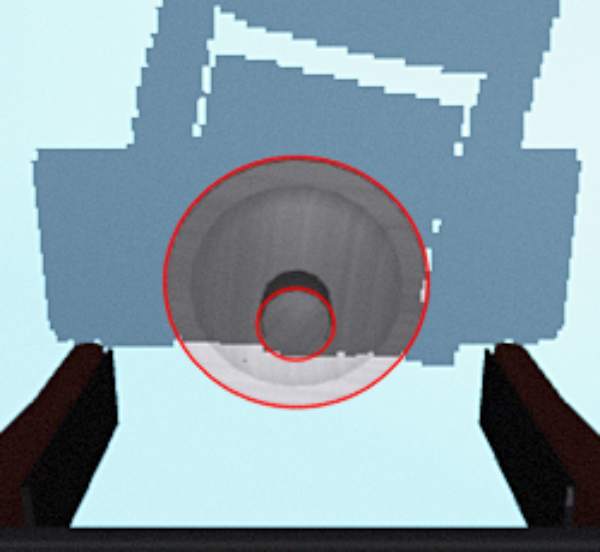

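{"op": "carry_out", "data": {
  "delta_pos": [
    [-0.1,2,0.2],
    [-0.1,4,0.2],
    [-0.1,5.2,0.2],
    [-0.1,6,0.2],
    [-0.1,6,0.2],
    [-0.1,6,0.2],
    [-0.1,6,0.2]
  ],
  "rotation": [
    [0,0,0],
    [0,0,0],
    [0,0,0],
    [0,0,0],
    [0,0,0],
    [0,0,0],
    [0,0,0]
  ]
}}

```text
t: 12.9
ee_pos: [452.1, -89.8, 16.8]
orientation: [-1.211, -1.211, 1.209]
ft_force: [-0.1, 0.8, 0.1]
width: 87.9
```

{"op": "carry_out", "data": {
  "delta_pos": [
    [0,0,0],
    [0,0,0],
    [0,0,0],
    [0,0,0],
    [0,0,0],
    [0,0,0],
    [0,0,0],
    [0,0,0],
    [0,0,0],
    [0,0,0],
    [0,0,0]
  ],
  "rotation": [
    [0,0,0],
    [0,0,0],
    [0,0,0],
    [0,0,0],
    [0,0,0],
    [0,0,0],
    [0,0,0],
    [0,0,0],
    [0,0,0],
    [0,0,0],
    [0,0,0]
  ],
  "hand": 255
}}

```text
t: 13.82
ee_pos: [450.9, -89.6, 15.8]
orientation: [-1.209, -1.209, 1.209]
ft_force: [-0.3, -1.3, 0.2]
width: 21.2
```

```bash
python3 -c "
from h import *
plan([530,80,125],90)"
```

```text
t 13.82 pos [450.9 -89.6  15.8] yaw 90.01 q6 -1.79 tilt 0.00deg w 21.2 F [-0.3 -1.3  0.2]
 delta cm [ 16.96 -10.93  -7.91] rot y 0.0
```

{"op": "carry_out", "data": {
  "delta_pos": [
    [0,-1,0],
    [0,-3,0],
    [0,-6,0],
    [1,-9,-0.5],
    [3,-11,-1.5],
    [6,-11,-3],
    [9,-11,-4.5],
    [12.5,-11,-6],
    [15.5,-11,-7.3],
    [17,-11,-7.9],
    [17,-11,-7.9],
    [17,-11,-7.9]
  ],
  "rotation": [
    [0,0,0],
    [0,0,0],
    [0,0,0],
    [0,0,0],
    [0,0,0],
    [0,0,0],
    [0,0,0],
    [0,0,0],
    [0,0,0],
    [0,0,0],
    [0,0,0],
    [0,0,0]
  ]
}}

```text
t: 14.82
ee_pos: [529.6, 81.0, 126.1]
orientation: [-1.208, -1.211, 1.211]
ft_force: [0.2, 0.7, -1.2]
width: 21.4
```

```bash
python3 look.py w10 39 43 65 470.6 79.9 16
```

```text
[529.63721604  80.95825622 126.07865358]
jar (array([470.53,  79.99]), np.float64(304.7))
lid (array([531.24,  81.06]), np.float64(116.2)) [ 9.80603836e-02 -4.60704646e-04 -1.60301346e+00]
t 14.87 pos [529.2  80.2 125.9] yaw 90.06 q6 -1.44 tilt 0.05deg w 21.6 F [ 0.1 -0.8 -0.6]
 delta cm [-0.02  3.1   6.02] rot y -0.001
```

View pics/w10f.png

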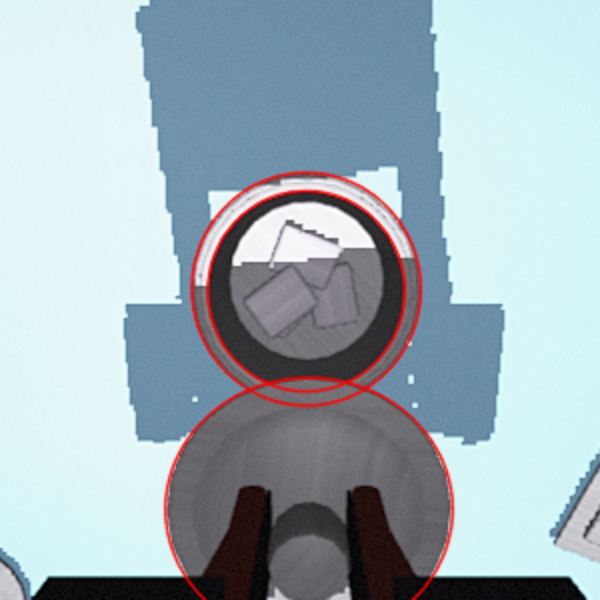

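{"op": "carry_out", "data": {
  "delta_pos": [
    [0,0,1.5],
    [0,0,3.5],
    [0,0,5.2],
    [0,0.5,5.9],
    [0,1.5,5.9],
    [0,2.5,5.9],
    [0,3.4,5.9],
    [0,4.1,5.9],
    [0,4.6,5.9],
    [0,4.7,5.9],
    [0,4.7,5.9],
    [0,4.7,5.9]
  ],
  "rotation": [
    [0,0,0],
    [0,0,0],
    [0,0,0],
    [0,0,0],
    [0,0,0],
    [0,0,0],
    [0,0,0],
    [0,0,0],
    [0,0,0],
    [0,0,0],
    [0,0,0],
    [0,0,0]
  ]
}}

```text
t: 15.87
ee_pos: [471.1, 80.5, 78.7]
orientation: [-1.209, -1.209, 1.21]
ft_force: [0.6, 0.1, -0.3]
width: 21.2
```

{"op": "carry_out", "data": {
  "delta_pos": [
    [0,0.1,0],
    [0,0.2,0],
    [0,0.2,0],
    [0,0.2,0]
  ],
  "rotation": [
    [0,0,0],
    [0,0,0],
    [0,0,0],
    [0,0,0]
  ]
}}

```text
t: 16.2
ee_pos: [471.0, 80.5, 77.0]
orientation: [-1.209, -1.21, 1.209]
ft_force: [-0.1, -0.7, -1.1]
width: 21.2
```

TCP x is 471.0, aimed 469.2: shift 1.5 mm along +z while lowering.

{"op": "carry_out", "data": {
  "delta_pos": [
    [0,0,0.1],
    [-0.05,0.1,0.17],
    [-0.05,0.15,0.17],
    [-0.05,0.15,0.17],
    [-0.05,0.15,0.17]
  ],
  "rotation": [
    [0,0,0],
    [0,0,0],
    [0,0,0],
    [0,0,0],
    [0,0,0]
  ]
}}

```text
t: 16.62
ee_pos: [469.2, 79.9, 75.3]
orientation: [-1.209, -1.209, 1.209]
ft_force: [-0.9, 1.2, -0.9]
width: 21.2
```

{"op": "carry_out", "data": {
  "delta_pos": [
    [0,0.05,0],
    [0,0.1,0],
    [0,0.1,0],
    [0,0.1,0]
  ],
  "rotation": [
    [0,0,0],
    [0,0,0],
    [0,0,0],
    [0,0,0]
  ]
}}

```text
t: 16.95
ee_pos: [469.3, 79.9, 74.7]
orientation: [-1.209, -1.209, 1.209]
ft_force: [-1.8, -0.3, 5.5]
width: 21.4
```

{"op": "carry_out", "data": {
  "delta_pos": [
    [0,0,0],
    [0,0,0],
    [0,0,0],
    [0,0,0],
    [0,0,0],
    [0,0,0],
    [0,-0.5,0],
    [0,-2,0],
    [0,-4,0],
    [0,-7,0],
    [0,-10,0],
    [0,-10,0]
  ],
  "rotation": [
    [0,0,0],
    [0,0,0],
    [0,0,0],
    [0,0,0],
    [0,0,0],
    [0,0,0],
    [0,0,0],
    [0,0,0],
    [0,0,0],
    [0,0,0],
    [0,0,0],
    [0,0,0]
  ],
  "hand": 0
}}

```text
t: 17.95
ee_pos: [472.4, 80.4, 179.4]
orientation: [-1.214, -1.216, 1.204]
ft_force: [1.0, 1.0, 0.9]
width: 87.5
```

```bash
python3 - <<'E'
from h import *
im,R,p=snap("wrist","w11"); o=im.copy(); print(p)
print(fit(im,R,p,lambda q:[circ(*q[:2],43,68)],(470,80),span=5,name=o,rowmax=300))
plan([692,-95,185],90)
cv2.imwrite("pics/w11f.png",o)
E
```

```text
[472.37021109  80.37880196 179.39899451]
(array([470.76,  80.11]), np.float64(130.7))
t 18.00 pos [471.3  80.2 177.3] yaw 90.01 q6 -1.43 tilt 0.36deg w 87.7 F [0.5 0.  0.5]
 delta cm [-17.53  -0.65 -22.07] rot y 0.0
```

View pics/w11f.png

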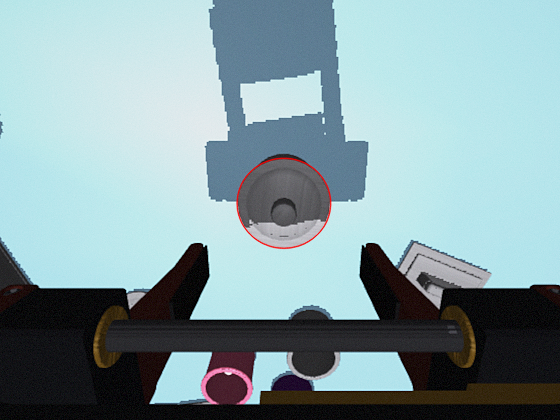

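{"op": "carry_out", "data": {
  "delta_pos": [
    [-1.5,0,-2],
    [-4,0,-5],
    [-6.5,0,-8],
    [-9,0,-11],
    [-11.5,0,-14.3],
    [-14,-0.3,-17.5],
    [-16.5,-0.6,-20.5],
    [-17.5,-0.6,-22],
    [-17.5,-0.6,-22],
    [-17.5,-0.6,-22]
  ],
  "rotation": [
    [0,0,0],
    [0,0,0],
    [0,0,0],
    [0,0,0],
    [0,0,0],
    [0,0,0],
    [0,0,0],
    [0,0,0],
    [0,0,0],
    [0,0,0]
  ]
}}

```text
t: 18.83
ee_pos: [688.4, -95.4, 178.3]
orientation: [-1.207, -1.207, 1.209]
ft_force: [0.0, 0.8, 0.2]
width: 87.9
```

```bash
python3 - <<'E'
from h import *
im,R,p=snap("wrist","w12"); o=im.copy(); print(p)
print("lidS",fit(im,R,p,lambda q:[circ(*q[:2],33,9)],(631,-97),span=6,name=o))
print("jarS",fit(im,R,p,jar(29,55),(658,114),span=6,name=o))
plan([631,-97,75],90)
cv2.imwrite("pics/w12f.png",o)
E
```

```text
[688.40470195 -95.38636416 178.33918289]
lidS (array([632.38, -98.77]), np.float64(102.3))
jarS (array([658.5 , 113.85]), np.float64(440.3))
t 18.88 pos [687.7 -94.6 178.6] yaw 89.99 q6 -1.72 tilt 0.19deg w 88.2 F [-0.5  0.8  0.2]
 delta cm [-0.25 10.37  5.64] rot y -0.0
```

View pics/w12f.png

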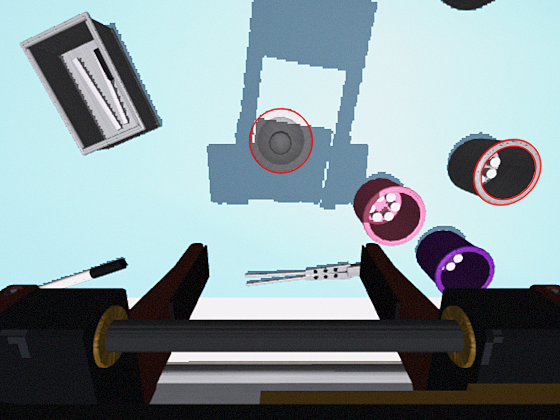

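{"op": "carry_out", "data": {
  "delta_pos": [
    [-0.1,2.5,1.4],
    [-0.2,5,2.8],
    [-0.3,8,4.3],
    [-0.3,10.2,5.5],
    [-0.3,10.3,5.5],
    [-0.3,10.3,5.5],
    [-0.3,10.3,5.5],
    [-0.3,10.3,5.5]
  ],
  "rotation": [
    [0,0,0],
    [0,0,0],
    [0,0,0],
    [0,0,0],
    [0,0,0],
    [0,0,0],
    [0,0,0],
    [0,0,0]
  ]
}}

```text
t: 19.55
ee_pos: [636.2, -97.9, 79.3]
orientation: [-1.212, -1.212, 1.209]
ft_force: [-0.0, -0.9, 0.2]
width: 87.7
```

```bash
python3 looklid.py w13 33 632 -98 90
```

```text
[636.22244756 -97.87304969  79.34435892]
lid (array([631.21, -99.08]), np.float64(122.2))
knob (array([632.69, -98.31]), np.float64(103.9))
t 19.60 pos [636.2 -98.   79.3] yaw 90.04 q6 -1.74 tilt 0.21deg w 87.8 F [ 0.  -0.5 -0.4]
 delta cm [-0.11  6.33  0.52] rot y 0.001
```

View pics/w13f.png

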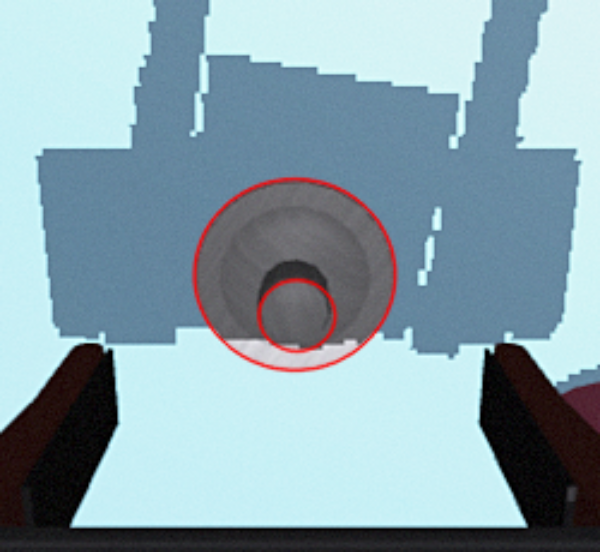

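{"op": "carry_out", "data": {
  "delta_pos": [
    [-0.1,2,0.35],
    [-0.1,4,0.35],
    [-0.1,5.4,0.35],
    [-0.1,6.2,0.35],
    [-0.1,6.2,0.35],
    [-0.1,6.2,0.35],
    [-0.1,6.2,0.35]
  ],
  "rotation": [
    [0,0,0],
    [0,0,0],
    [0,0,0],
    [0,0,0],
    [0,0,0],
    [0,0,0],
    [0,0,0]
  ]
}}

```text
t: 20.18
ee_pos: [631.6, -99.2, 16.2]
orientation: [-1.21, -1.21, 1.209]
ft_force: [-0.6, -0.6, 0.7]
width: 87.8
```

{"op": "carry_out", "data": {
  "delta_pos": [
    [0,0,0],
    [0,0,0]
  ],
  "rotation": [
    [0,0,0],
    [0,0,0]
  ]
}}

```text
t: 20.35
ee_pos: [631.4, -99.2, 16.2]
orientation: [-1.21, -1.21, 1.209]
ft_force: [0.2, 1.4, 0.4]
width: 88.0
```

{"op": "carry_out", "data": {
  "delta_pos": [
    [0,0,0],
    [0,0,0],
    [0,0,0],
    [0,0,0],
    [0,0,0],
    [0,0,0],
    [0,0,0],
    [0,0,0],
    [0,0,0],
    [0,0,0],
    [0,0,0]
  ],
  "rotation": [
    [0,0,0],
    [0,0,0],
    [0,0,0],
    [0,0,0],
    [0,0,0],
    [0,0,0],
    [0,0,0],
    [0,0,0],
    [0,0,0],
    [0,0,0],
    [0,0,0]
  ],
  "hand": 255
}}

```text
t: 21.27
ee_pos: [630.8, -99.1, 15.3]
orientation: [-1.209, -1.209, 1.209]
ft_force: [-0.9, 0.1, -0.5]
width: 21.6
```

```bash
python3 -c "
from h import *
plan([718,114,115],90)"
```

```text
t 21.27 pos [630.8 -99.1  15.3] yaw 90.01 q6 -1.75 tilt 0.00deg w 21.6 F [-0.9  0.1 -0.5]
 delta cm [21.3  -9.97 -8.73] rot y 0.0
```

{"op": "carry_out", "data": {
  "delta_pos": [
    [0,-1,0],
    [0,-3,0],
    [0,-6,0],
    [1,-9.5,-0.5],
    [3.5,-11,-1.5],
    [7,-11,-3],
    [10.5,-11,-4.5],
    [14,-11,-6],
    [17.5,-11,-7.3],
    [20.5,-11,-8.5],
    [21.3,-10.7,-8.7],
    [21.3,-10.7,-8.7]
  ],
  "rotation": [
    [0,0,0],
    [0,0,0],
    [0,0,0],
    [0,0,0],
    [0,0,0],
    [0,0,0],
    [0,0,0],
    [0,0,0],
    [0,0,0],
    [0,0,0],
    [0,0,0],
    [0,0,0]
  ]
}}

```text
t: 22.27
ee_pos: [717.8, 116.6, 122.2]
orientation: [-1.207, -1.212, 1.212]
ft_force: [-0.5, -0.0, -0.4]
width: 21.1
```

{"op": "carry_out", "data": {
  "delta_pos": [
    [0,0,0],
    [0,0,0],
    [0,0,0]
  ],
  "rotation": [
    [0,0,0],
    [0,0,0],
    [0,0,0]
  ]
}}

```text
t: 22.52
ee_pos: [717.3, 112.2, 122.4]
orientation: [-1.21, -1.208, 1.209]
ft_force: [-0.8, 0.5, -0.6]
width: 21.3
```

```bash
python3 look.py w14 29 33 55 658.4 114 16
```

```text
[717.26836873 112.19078139 122.42724888]
jar (array([658.05, 113.87]), np.float64(358.6))
lid (array([717.96, 112.17]), np.float64(137.9)) [-1.97898257e-02 -3.86448441e-04 -6.91660247e-01]
t 22.57 pos [717.4 112.2 122.5] yaw 89.91 q6 -1.43 tilt 0.02deg w 21.3 F [-0.1  0.4 -0.4]
 delta cm [0.16 3.75 6.  ] rot y -0.0
```

View pics/w14f.png

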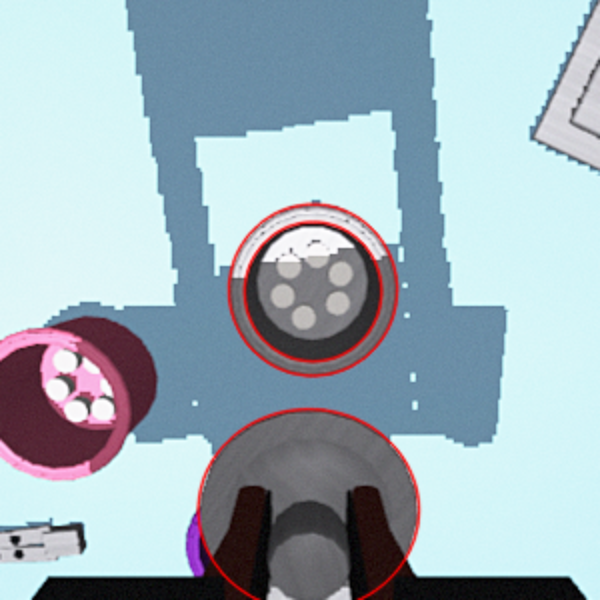

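{"op": "carry_out", "data": {
  "delta_pos": [
    [0,0,1.5],
    [0.1,0,3.5],
    [0.2,0,5.2],
    [0.2,0.5,5.9],
    [0.2,1.5,5.9],
    [0.2,2.5,5.9],
    [0.2,3.5,5.9],
    [0.2,4.5,5.9],
    [0.2,5.2,5.9],
    [0.2,5.3,5.9],
    [0.2,5.3,5.9],
    [0.2,5.3,5.9]
  ],
  "rotation": [
    [0,0,0],
    [0,0,0],
    [0,0,0],
    [0,0,0],
    [0,0,0],
    [0,0,0],
    [0,0,0],
    [0,0,0],
    [0,0,0],
    [0,0,0],
    [0,0,0],
    [0,0,0]
  ]
}}

```text
t: 23.57
ee_pos: [659.0, 116.0, 69.2]
orientation: [-1.209, -1.209, 1.209]
ft_force: [0.0, 0.1, -1.0]
width: 21.2
```

{"op": "carry_out", "data": {
  "delta_pos": [
    [0,0.1,0],
    [0,0.1,0],
    [0,0.1,0]
  ],
  "rotation": [
    [0,0,0],
    [0,0,0],
    [0,0,0]
  ]
}}

```text
t: 23.82
ee_pos: [659.0, 116.0, 68.8]
orientation: [-1.21, -1.21, 1.209]
ft_force: [0.5, 0.2, 0.5]
width: 21.5
```

Target is (657.5, 113.9): correct by −2 mm in tool x, +1.5 mm in tool z.

{"op": "carry_out", "data": {
  "delta_pos": [
    [-0.1,0,0.1],
    [-0.2,0.1,0.15],
    [-0.2,0.2,0.15],
    [-0.2,0.3,0.15],
    [-0.2,0.3,0.15],
    [-0.2,0.3,0.15]
  ],
  "rotation": [
    [0,0,0],
    [0,0,0],
    [0,0,0],
    [0,0,0],
    [0,0,0],
    [0,0,0]
  ]
}}

```text
t: 24.32
ee_pos: [657.1, 114.0, 65.2]
orientation: [-1.209, -1.209, 1.209]
ft_force: [0.6, 0.3, -0.8]
width: 21.6
```

{"op": "carry_out", "data": {
  "delta_pos": [
    [0,0.1,0],
    [0,0.1,0],
    [0,0.1,0]
  ],
  "rotation": [
    [0,0,0],
    [0,0,0],
    [0,0,0]
  ]
}}

```text
t: 24.57
ee_pos: [657.3, 114.0, 64.3]
orientation: [-1.209, -1.209, 1.209]
ft_force: [0.5, 0.3, -0.0]
width: 21.1
```

{"op": "carry_out", "data": {
  "delta_pos": [
    [0,0.05,0],
    [0,0.1,0],
    [0,0.1,0]
  ],
  "rotation": [
    [0,0,0],
    [0,0,0],
    [0,0,0]
  ]
}}

```text
t: 24.82
ee_pos: [657.4, 114.0, 64.2]
orientation: [-1.209, -1.21, 1.209]
ft_force: [-3.4, -0.8, 7.7]
width: 21.2
```

{"op": "carry_out", "data": {
  "delta_pos": [
    [0,0,0],
    [0,0,0],
    [0,0,0],
    [0,0,0],
    [0,0,0],
    [0,0,0],
    [0,-0.5,0],
    [0,-2,0],
    [0,-4,0],
    [0,-7,0],
    [0,-10,0],
    [0,-10,0]
  ],
  "rotation": [
    [0,0,0],
    [0,0,0],
    [0,0,0],
    [0,0,0],
    [0,0,0],
    [0,0,0],
    [0,0,0],
    [0,0,0],
    [0,0,0],
    [0,0,0],
    [0,0,0],
    [0,0,0]
  ],
  "hand": 0
}}

```text
t: 25.82
ee_pos: [661.1, 114.6, 171.2]
orientation: [-1.216, -1.218, 1.203]
ft_force: [1.0, 0.7, -0.1]
width: 87.6
```

```bash
python3 - <<'E'
from h import *
im,R,p=snap("wrist","w15"); o=im.copy(); print(p)
print(fit(im,R,p,lambda q:[circ(*q[:2],33,58)],(658,114),span=5,name=o,rowmax=300))
print(fit(im,R,p,lambda q:[rectp(*q[:3],108,72,9)],(585,269,1.175),span=5,name=o,rowmax=300))
plan([640,270,185],90)
cv2.imwrite("pics/w15f.png",o)
E
```

```text
[661.13235596 114.56243675 171.19614863]
(array([657.99, 114.13]), np.float64(131.4))
(array([586.44, 265.9 ,   1.17]), np.float64(139.7))
t 25.87 pos [659.9 114.4 168.5] yaw 90.01 q6 -1.42 tilt 0.47deg w 87.6 F [-0.5 -0.5 -0.2]
 delta cm [15.56 -1.65  1.97] rot y 0.0
```

View pics/w15f.png

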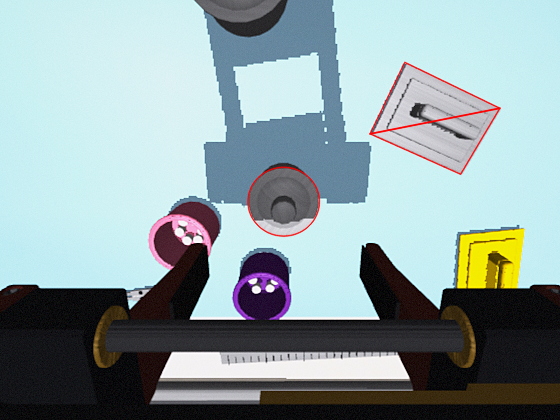

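```bash
python3 -c "
from h import *
plan([563,212,180],-23)"
```

```text
t 25.87 pos [659.9 114.4 168.5] yaw 90.01 q6 -1.42 tilt 0.47deg w 87.6 F [-0.5 -0.5 -0.2]
 delta cm [ 9.76 -1.22  9.68] rot y 1.972
```

{"op": "carry_out", "data": {
  "delta_pos": [
    [1,-0.2,1],
    [2,-0.3,2],
    [3.5,-0.4,3.5],
    [5,-0.6,5],
    [6.5,-0.8,6.5],
    [8,-1,8],
    [9.8,-1,9.7],
    [9.8,-1,9.7],
    [9.8,-1,9.7],
    [9.8,-1,9.7],
    [9.8,-1,9.7],
    [9.8,-1,9.7]
  ],
  "rotation": [
    [0,0.12,0],
    [0,0.24,0],
    [0,0.36,0],
    [0,0.48,0],
    [0,0.6,0],
    [0,0.72,0],
    [0,0.84,0],
    [0,0.96,0],
    [0,1.08,0],
    [0,1.2,0],
    [0,1.32,0],
    [0,1.44,0]
  ]
}}

```text
t: 26.87
ee_pos: [559.5, 211.8, 172.9]
orientation: [-1.569, -0.097, 0.099]
ft_force: [-0.2, 0.7, -0.2]
width: 87.6
```

```bash
python3 -c "
from h import *
plan([563,212,180],-23)"
```

```text
t 26.87 pos [559.5 211.8 172.9] yaw 7.18 q6 0.22 tilt 0.07deg w 87.6 F [-0.2  0.7 -0.2]
 delta cm [ 0.34 -0.71 -0.03] rot y 0.527
```

{"op": "carry_out", "data": {
  "delta_pos": [
    [0,0,0],
    [0,0,0],
    [0,0,0],
    [0,0,0],
    [0,0,0],
    [0,0,0],
    [0,0,0]
  ],
  "rotation": [
    [0,0.12,0],
    [0,0.24,0],
    [0,0.36,0],
    [0,0.48,0],
    [0,0.52,0],
    [0,0.52,0],
    [0,0.52,0]
  ]
}}

```text
t: 27.45
ee_pos: [559.8, 211.8, 173.0]
orientation: [-1.55, 0.304, -0.303]
ft_force: [-0.8, 0.1, 1.0]
width: 88.2
```

```bash
cat > lookob.py <<'E'
import sys
from h import *
name,x,y,th=sys.argv[1],*map(float,sys.argv[2:5])
im,R,p=snap("wrist",name); o=im.copy(); print(p)
l=fit(im,R,p,lambda q:[rectp(*q[:3],108,72,9)],(x,y,th),span=5,name=o,rowmax=330); print("lidO",l, np.degrees(l[0][2]))
print("bar",fit(im,R,p,lambda q:[rectp(*q[:3],60,12,40)],l[0],span=4,name=o,rowmax=330))
plan([*l[0][:2],17],np.degrees(l[0][2])-90)
cv2.imwrite(f"pics/{name}f.png",o)
E
python3 lookob.py w16 586 267 1.172
```

```text
[559.77703264 211.77692119 172.96326706]
lidO (array([587.61, 268.49,   1.17]), np.float64(98.3)) 67.03606203030631
bar (array([585.8 , 265.03,   1.26]), np.float64(164.7))
t 27.50 pos [559.8 211.8 173. ] yaw -22.19 q6 0.73 tilt 0.04deg w 88.0 F [ 0.1 -0.5 -0.6]
 delta cm [ 0.44 15.6   6.3 ] rot y 0.014
```

View pics/w16f.png

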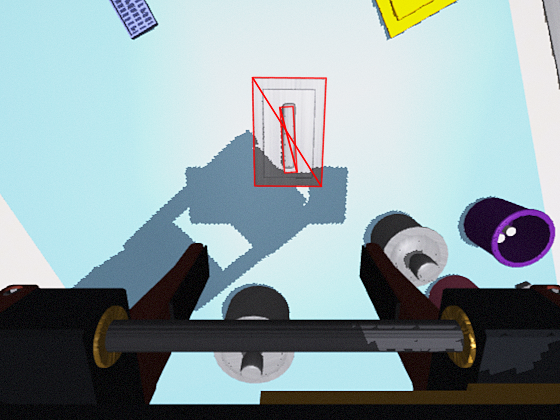

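{"op": "carry_out", "data": {
  "delta_pos": [
    [0.1,2.5,1.4],
    [0.2,5,2.8],
    [0.3,7.5,4.3],
    [0.4,9.7,5.8],
    [0.4,9.7,6.2],
    [0.4,9.7,6.2],
    [0.4,9.7,6.2],
    [0.4,9.7,6.2]
  ],
  "rotation": [
    [0,0.014,0],
    [0,0.014,0],
    [0,0.014,0],
    [0,0.014,0],
    [0,0.014,0],
    [0,0.014,0],
    [0,0.014,0],
    [0,0.014,0]
  ]
}}

```text
t: 28.17
ee_pos: [587.9, 267.5, 77.8]
orientation: [-1.547, 0.315, -0.317]
ft_force: [-0.3, -0.7, 0.1]
width: 87.7
```

```bash
python3 lookob.py w17 587.6 268.5 1.17
```

```text
[587.92831101 267.53023896  77.82346395]
lidO (array([587.61, 268.97,   1.17]), np.float64(145.2)) 67.03606203030631
bar (array([589.55, 273.53,   1.16]), np.float64(82.3))
t 28.22 pos [588.  267.5  77.9] yaw -23.10 q6 0.81 tilt 0.12deg w 87.7 F [ 0.4  0.5 -0.6]
 delta cm [-0.1   6.09  0.11] rot y -0.002
```

View pics/w17f.png

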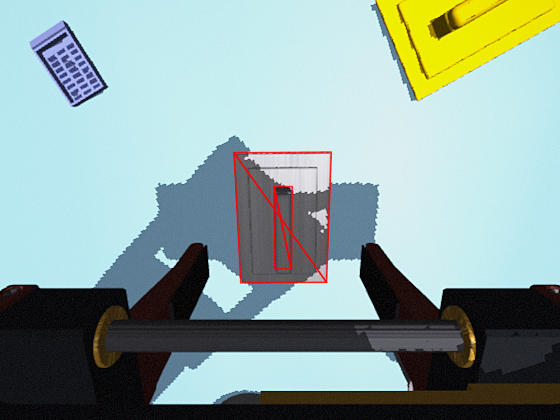

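{"op": "carry_out", "data": {
  "delta_pos": [
    [-0.1,2,0.1],
    [-0.1,4,0.1],
    [-0.1,5.2,0.1],
    [-0.1,6,0.1],
    [-0.1,6,0.1],
    [-0.1,6,0.1],
    [-0.1,6,0.1]
  ],
  "rotation": [
    [0,0,0],
    [0,0,0],
    [0,0,0],
    [0,0,0],
    [0,0,0],
    [0,0,0],
    [0,0,0]
  ]
}}

```text
t: 28.8
ee_pos: [587.6, 269.3, 17.3]
orientation: [-1.547, 0.315, -0.317]
ft_force: [-0.7, 0.5, 0.2]
width: 87.7
```

{"op": "carry_out", "data": {
  "delta_pos": [
    [0,0,0],
    [0,0,0],
    [0,0,0],
    [0,0,0],
    [0,0,0],
    [0,0,0],
    [0,0,0],
    [0,0,0],
    [0,0,0],
    [0,0,0],
    [0,0,0],
    [0,0,0]
  ],
  "rotation": [
    [0,0,0],
    [0,0,0],
    [0,0,0],
    [0,0,0],
    [0,0,0],
    [0,0,0],
    [0,0,0],
    [0,0,0],
    [0,0,0],
    [0,0,0],
    [0,0,0],
    [0,0,0]
  ],
  "hand": 255
}}

```text
t: 29.8
ee_pos: [586.9, 269.1, 16.3]
orientation: [-1.548, 0.316, -0.316]
ft_force: [0.2, 0.9, -1.1]
width: 11.8
```

{"op": "carry_out", "data": {
  "delta_pos": [
    [0,-0.5,0],
    [0,-1.5,0],
    [0,-3,0],
    [0,-5.5,0],
    [0,-8.5,0],
    [0,-11.5,0],
    [0,-13.5,0],
    [0,-15,0],
    [0,-15,0],
    [0,-15,0]
  ],
  "rotation": [
    [0,0,0],
    [0,0,0],
    [0,0,0],
    [0,0,0],
    [0,0,0],
    [0,0,0],
    [0,0,0],
    [0,0,0],
    [0,0,0],
    [0,0,0]
  ]
}}

```text
t: 30.63
ee_pos: [587.5, 269.4, 168.2]
orientation: [-1.546, 0.314, -0.318]
ft_force: [-0.6, -0.0, -1.8]
width: 11.7
```

```bash
python3 -c "
from h import *
plan([515,-302,165],-68.8)"
```

```text
t 30.63 pos [587.5 269.4 168.2] yaw -23.09 q6 0.81 tilt 0.18deg w 11.7 F [-0.6 -0.  -1.8]
 delta cm [ 15.74   0.23 -55.4 ] rot y 0.798
```

{"op": "carry_out", "data": {
  "delta_pos": [
    [0.3,0,-1],
    [0.8,0,-3],
    [1.7,0,-6],
    [2.6,0,-9],
    [3.7,0,-13],
    [4.8,0.1,-17],
    [6,0.1,-21],
    [7.1,0.1,-25],
    [8.2,0.1,-29],
    [9.4,0.2,-33],
    [10.5,0.2,-37],
    [11.6,0.2,-41]
  ],
  "rotation": [
    [0,0.02,0],
    [0,0.05,0],
    [0,0.09,0],
    [0,0.14,0],
    [0,0.19,0],
    [0,0.24,0],
    [0,0.3,0],
    [0,0.36,0],
    [0,0.42,0],
    [0,0.48,0],
    [0,0.54,0],
    [0,0.6,0]
  ]
}}

```text
t: 31.63
ee_pos: [530.6, -155.6, 162.9]
orientation: [-1.425, 0.787, -0.782]
ft_force: [0.8, -0.8, -0.5]
width: 12.2
```

```bash
python3 -c "
from h import *
plan([515,-302,150],-68.8)"
```

```text
t 31.63 pos [ 530.6 -155.6  162.9] yaw -57.70 q6 0.70 tilt 0.17deg w 12.2 F [ 0.8 -0.8 -0.5]
 delta cm [11.54  1.28 -9.14] rot y 0.194
```

{"op": "carry_out", "data": {
  "delta_pos": [
    [2.8,0.3,-2.2],
    [5.8,0.6,-4.6],
    [8.5,0.9,-6.7],
    [10.5,1.1,-8.3],
    [11.5,1.3,-9.1],
    [11.5,1.3,-9.1],
    [11.5,1.3,-9.1],
    [11.5,1.3,-9.1]
  ],
  "rotation": [
    [0,0.05,0],
    [0,0.1,0],
    [0,0.15,0],
    [0,0.18,0],
    [0,0.194,0],
    [0,0.194,0],
    [0,0.194,0],
    [0,0.194,0]
  ]
}}

```text
t: 32.3
ee_pos: [517.4, -298.1, 150.7]
orientation: [-1.363, 0.93, -0.927]
ft_force: [-0.4, -0.7, -1.9]
width: 11.6
```

{"op": "carry_out", "data": {
  "delta_pos": [
    [0,1.5,0],
    [0,2.5,0],
    [0,2.5,0],
    [0,2.5,0],
    [0,2.5,0]
  ],
  "rotation": [
    [0,0,0],
    [0,0,0],
    [0,0,0],
    [0,0,0],
    [0,0,0]
  ]
}}

```text
t: 32.72
ee_pos: [518.2, -298.9, 126.5]
orientation: [-1.364, 0.929, -0.929]
ft_force: [-0.4, 0.0, -0.7]
width: 11.5
```

```bash
cat > lookd.py <<'E'
import sys
from h import *
name=sys.argv[1]; h=16.3
im,R,p=snap("wrist",name); o=im.copy(); print(p)
j=fit(im,R,p,dish,(582.5,-274.4,.37),span=5,name=o); print("dish",j,np.degrees(j[0][2]))
yaw=np.arctan2(R[1,0],R[0,0])
l=fit(im,R,p,lambda q:[rectp(*q[:3],108,72,p[2]-h+9)],(*p[:2],yaw+np.pi/2),span=4,name=o,rowmax=285)
off=R.T@(np.r_[l[0][:2],p[2]]-p); print("lid",l,off,"yaw err",np.degrees(l[0][2]-yaw)-90)
dy=j[0][2]-l[0][2]; print("turn",np.degrees(dy))
c,s=np.cos(dy),np.sin(dy); v=np.array([[c,-s],[s,c]])@(l[0][:2]-p[:2])
plan(np.r_[j[0][:2]-v,39+h+10],np.degrees(yaw+dy))
cv2.imwrite(f"pics/{name}f.png",o)
E
python3 lookd.py w18
```

```text
[ 518.18523751 -298.85915414  126.50264411]
dish (array([ 5.7793e+02, -2.7658e+02,  3.7000e-01]), np.float64(259.2)) 21.199438419840458
lid (array([ 5.1741e+02, -2.9917e+02,  3.7000e-01]), np.float64(92.3)) [ 5.49177298e-03  3.86773481e-05 -8.35217452e-01] yaw err -0.273065178039559
turn 0.0
t 32.77 pos [ 518.3 -299.1  126.7] yaw -68.54 q6 0.65 tilt 0.03deg w 11.8 F [-1.4 -0.4  0.1]
 delta cm [0.08 6.15 6.45] rot y -0.0
```

View pics/w18f.png

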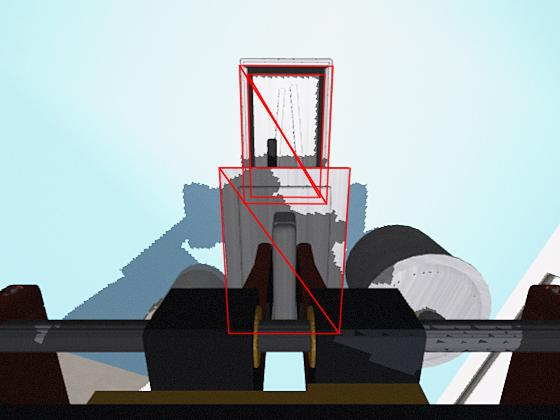

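```bash
cat > /tmp/p.py <<'E'
s=open('h.py').read()
s=s.replace("name=None,rowmax=245):","name=None,rowmax=245,rowmin=0,norm=False):")
s=s.replace("E[rowmax:]=0\n","E[rowmax:]=0\n        if norm: E=cv2.GaussianBlur(E,(0,0),.5)\n")
s=s.replace("        f=lambda q:-sum(sample(E,wproj(c,R,p)).mean() for c in model(q))","""        def g(P):
            v=sample(E,P)
            if not norm: return v.mean()
            k=(P[:,1]<rowmax-3)&(P[:,1]>rowmin); return v[k].mean()
        f=lambda q:-sum(g(wproj(c,R,p)) for c in model(q))""")
s=s.replace("return np.round(x0,2)","return np.round(x0,4)")
open('h.py','w').write(s)
E
python3 /tmp/p.py
sed -i 's/(582.5,-274.4,.37),span=5,name=o)/(582.5,-274.4,.37),span=5,name=o,rowmax=RM,norm=True)/; s/span=4,name=o,rowmax=285)/span=4,name=o,rowmax=285,rowmin=0,norm=True)/; s/^name=sys.argv\[1\];/name=sys.argv[1]; RM=int(sys.argv[2]);/; s/^im,R,p=snap.*/if len(sys.argv)>3: snap("wrist",name)\nim=cv2.imread(f"pics\/{name}.png"); d=np.load(f"pics\/{name}.npz"); R,p=d["R"],d["p"]; o=im.copy(); print(p)/' lookd.py
python3 lookd.py w18 160
python3 - <<'E'
from h import *
for n,a in (("w4",245),("w7",245),):
    im=cv2.imread(f"pics/{n}.png"); d=np.load(f"pics/{n}.npz"); r=fit(im,d['R'],d['p'],dish,(582.5,-274.4,.37),span=5); print(n,r,np.degrees(r[0][2]))
E
```

```text
[ 518.18523751 -298.85915414  126.50264411]
dish (array([ 5.777186e+02, -2.767763e+02,  3.724000e-01]), np.float64(373.9)) 21.336948290671856
lid (array([ 5.176824e+02, -2.992653e+02,  3.774000e-01]), np.float64(153.9)) [ 1.93890612e-01  1.64401954e-05 -6.16608836e-01] yaw err 0.15092359035725167
turn -0.2864788975654119
t 32.77 pos [ 518.3 -299.1  126.7] yaw -68.54 q6 0.65 tilt 0.03deg w 11.8 F [-1.4 -0.4  0.1]
 delta cm [0.07 6.15 6.4 ] rot y 0.005
w4 (array([ 5.778264e+02, -2.760973e+02,  3.665000e-01]), np.float64(351.3)) 20.99890319154467
w7 (array([ 5.824170e+02, -2.745857e+02,  3.735000e-01]), np.float64(350.8)) 21.399973648136246
```

View pics/w18f.png

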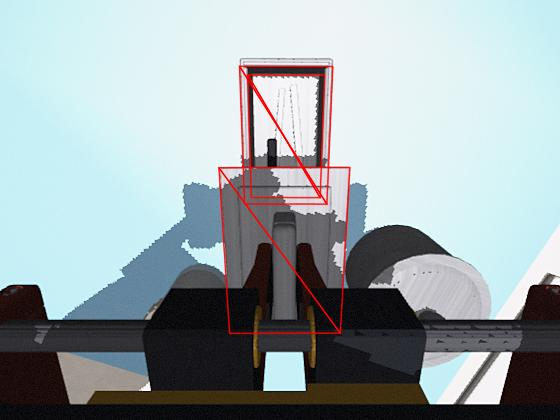

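```bash
sed -i 's/span=5,name=o,rowmax=RM/span=1.5,name=o,rowmax=RM/' lookd.py; python3 lookd.py w18 160
python3 - <<'E'
from h import *
im=cv2.imread("pics/w18f.png"); cv2.imwrite("pics/w18g.png",cv2.resize(im[40:290,200:380],None,fx=2.4,fy=2.4,interpolation=cv2.INTER_CUBIC))
E
```

```text
[ 518.18523751 -298.85915414  126.50264411]
dish (array([ 5.832286e+02, -2.746812e+02,  3.744000e-01]), np.float64(341.5)) 21.451539849698023
lid (array([ 5.176824e+02, -2.992653e+02,  3.774000e-01]), np.float64(153.9)) [ 1.93890612e-01  1.64401954e-05 -6.16608836e-01] yaw err 0.15092359035725167
turn -0.17188733853924712
t 32.77 pos [ 518.3 -299.1  126.7] yaw -68.54 q6 0.65 tilt 0.03deg w 11.8 F [-1.4 -0.4  0.1]
 delta cm [0.08 6.15 6.99] rot y 0.003
```

View pics/w18g.png

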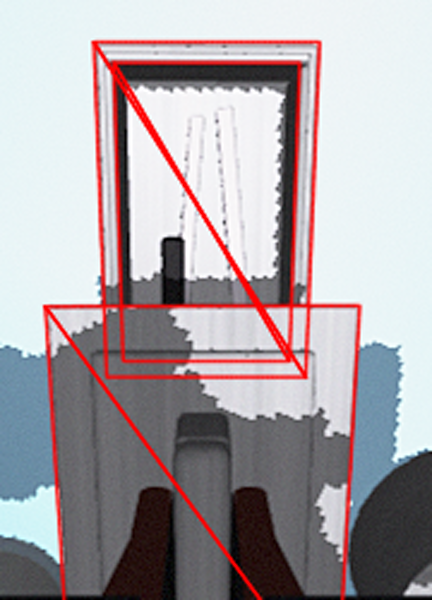

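{"op": "carry_out", "data": {
  "delta_pos": [
    [0,0,2],
    [0,0,4.5],
    [0.1,0,6.4],
    [0.1,0.8,6.9],
    [0.1,2,6.9],
    [0.1,3.5,6.9],
    [0.1,4.8,6.9],
    [0.1,5.8,6.9],
    [0.1,6,6.9],
    [0.1,6,6.9],
    [0.1,6,6.9]
  ],
  "rotation": [
    [0,0,0],
    [0,0,0],
    [0,0,0],
    [0,0,0],
    [0,0,0],
    [0,0,0],
    [0,0,0],
    [0,0,0],
    [0,0,0],
    [0,0,0],
    [0,0,0]
  ]
}}

```text
t: 33.68
ee_pos: [582.4, -275.5, 66.3]
orientation: [-1.363, 0.93, -0.93]
ft_force: [-0.2, 0.1, -0.6]
width: 11.7
```

```bash
python3 - <<'E'
from h import *
im,R,p=snap("wrist","w19"); plan([583.5,-274.4,57],-68.6)
E
```

```text
t 33.73 pos [ 582.8 -275.6   66.8] yaw -68.60 q6 0.74 tilt 0.05deg w 11.9 F [ 0.4  0.4 -1.4]
 delta cm [-0.08  0.98  0.11] rot y 0.0
```

View pics/w19.png

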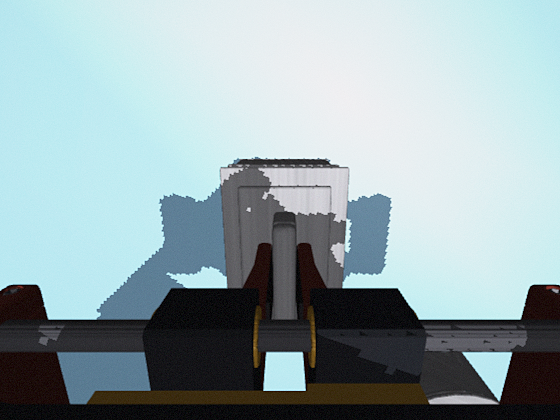

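{"op": "carry_out", "data": {
  "delta_pos": [
    [-0.05,0.3,0.05],
    [-0.05,0.6,0.05],
    [-0.05,0.9,0.05],
    [-0.05,1,0.05],
    [-0.05,1,0.05],
    [-0.05,1,0.05]
  ],
  "rotation": [
    [0,0,0],
    [0,0,0],
    [0,0,0],
    [0,0,0],
    [0,0,0],
    [0,0,0]
  ]
}}

```text
t: 34.23
ee_pos: [582.8, -274.5, 56.2]
orientation: [-1.363, 0.93, -0.929]
ft_force: [0.1, 0.6, -1.2]
width: 11.6
```

{"op": "carry_out", "data": {
  "delta_pos": [
    [0,0.05,0],
    [0,0.1,0],
    [0,0.1,0]
  ],
  "rotation": [
    [0,0,0],
    [0,0,0],
    [0,0,0]
  ]
}}

```text
t: 34.48
ee_pos: [582.9, -274.6, 55.3]
orientation: [-1.363, 0.929, -0.93]
ft_force: [0.1, -0.4, -0.4]
width: 11.6
```

{"op": "carry_out", "data": {
  "delta_pos": [
    [0,0.05,0],
    [0,0.1,0],
    [0,0.1,0]
  ],
  "rotation": [
    [0,0,0],
    [0,0,0],
    [0,0,0]
  ]
}}

```text
t: 34.73
ee_pos: [582.9, -274.7, 55.1]
orientation: [-1.363, 0.929, -0.93]
ft_force: [-2.7, 0.9, 5.3]
width: 11.6
```

{"op": "carry_out", "data": {
  "delta_pos": [
    [0,0,0],
    [0,0,0],
    [0,0,0],
    [0,0,0],
    [0,0,0],
    [0,0,0],
    [0,-0.5,0],
    [0,-2,0],
    [0,-4,0],
    [0,-7,-1],
    [0,-10,-2],
    [0,-10,-3]
  ],
  "rotation": [
    [0,0,0],
    [0,0,0],
    [0,0,0],
    [0,0,0],
    [0,0,0],
    [0,0,0],
    [0,0,0],
    [0,0,0],
    [0,0,0],
    [0,0,0],
    [0,0,0],
    [0,0,0]
  ],
  "hand": 0
}}

```text
t: 35.73
ee_pos: [557.8, -287.2, 160.5]
orientation: [-1.362, 0.921, -0.937]
ft_force: [0.7, -1.3, 1.5]
width: 86.6
```

{"op": "carry_out", "data": {
  "delta_pos": [
    [0,-1,-2],
    [0,-2,-4],
    [0,-2,-4],
    [0,-2,-4]
  ],
  "rotation": [
    [0,0,0],
    [0,0,0],
    [0,0,0],
    [0,0,0]
  ]
}}

```text
t: 36.07
ee_pos: [517.4, -300.5, 174.8]
orientation: [-1.362, 0.93, -0.932]
ft_force: [-0.4, 0.2, 0.1]
width: 87.8
```

```bash
python3 - <<'E'
from h import *
im,R,p=snap("wrist","w20"); o=im.copy(); print(p)
r=fit(im,R,p,lambda q:[rectp(*q[:3],108,72,48)],(583,-274.7,.373),span=5,name=o,rowmax=300); print(r,np.degrees(r[0][2]))
plan([552,-461,210],60)
cv2.imwrite("pics/w20f.png",o)
E
```

```text
[ 517.42974418 -300.53680168  174.80753682]
(array([ 5.828512e+02, -2.748886e+02,  3.746000e-01]), np.float64(105.3)) 21.462999005600636
t 36.12 pos [ 517.9 -300.2  174.3] yaw -68.63 q6 0.65 tilt 0.04deg w 87.8 F [ 0.1 -0.3  0.5]
 delta cm [16.22 -3.56 -2.68] rot y -2.245
```

View pics/w20f.png

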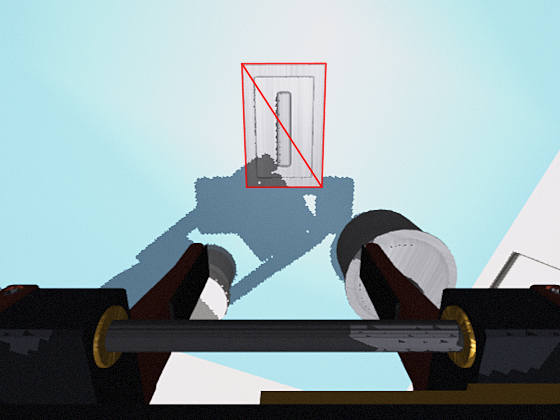

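```bash
python3 -c "
from h import *
plan([425,-452,200],-68.6)"
```

```text
t 36.12 pos [ 517.9 -300.2  174.3] yaw -68.63 q6 0.65 tilt 0.04deg w 87.8 F [ 0.1 -0.3  0.5]
 delta cm [ 10.75  -2.57 -14.18] rot y -0.001
```

{"op": "carry_out", "data": {
  "delta_pos": [
    [2,-1,-2.5],
    [4.5,-2,-6],
    [7,-2.5,-9.5],
    [9.5,-2.6,-12.5],
    [10.7,-2.6,-14.2],
    [10.7,-2.6,-14.2],
    [10.7,-2.6,-14.2],
    [10.7,-2.6,-14.2]
  ],
  "rotation": [
    [0,0,0],
    [0,0,0],
    [0,0,0],
    [0,0,0],
    [0,0,0],
    [0,0,0],
    [0,0,0],
    [0,0,0]
  ]
}}

```text
t: 36.78
ee_pos: [425.2, -450.6, 199.4]
orientation: [-1.363, 0.93, -0.928]
ft_force: [0.4, 0.3, -0.2]
width: 87.9
```

{"op": "carry_out", "data": {
  "delta_pos": [
    [0,0,0],
    [0,0,0],
    [0,0,0]
  ],
  "rotation": [
    [0,0,0],
    [0,0,0],
    [0,0,0]
  ]
}}

```text
t: 37.03
ee_pos: [425.3, -450.5, 200.2]
orientation: [-1.364, 0.928, -0.928]
ft_force: [-0.2, 0.4, 0.8]
width: 87.7
```

```bash
python3 - <<'E'
from h import *
im,R,p=snap("wrist","w21"); o=im.copy(); print(p)
r=fit(im,R,p,lambda q:[circ(*q[:2],53,78)],(492.5,-427.6),span=4,name=o,rowmax=300); print(r)
cv2.polylines(o,[np.round(wproj(circ(493.6,-428.2,49,0),R,p)*8).astype(np.int32).reshape(-1,1,2)],True,(0,255,0),1,cv2.LINE_AA,3)
cv2.polylines(o,[np.round(wproj(circ(493.6,-428.2,51,73),R,p)*8).astype(np.int32).reshape(-1,1,2)],True,(0,255,0),1,cv2.LINE_AA,3)
cv2.imwrite("pics/w21f.png",o[:,:]); 
E
```

```text
[ 425.33702786 -450.53455398  200.17659096]
(array([ 493.3643, -427.924 ]), np.float64(81.0))
```

View pics/w21f.png

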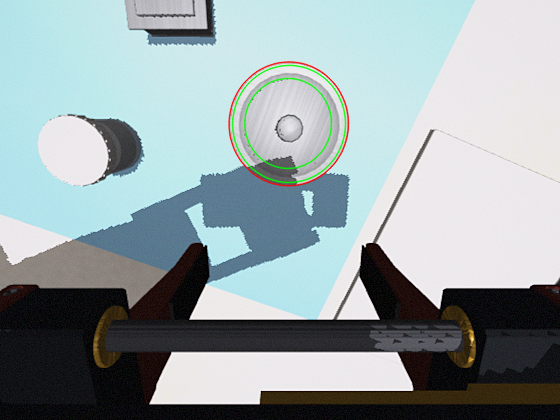

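```bash
python3 - <<'E'
from h import *
im=cv2.cvtColor(ctrl.get_image("scene"),cv2.COLOR_RGB2BGR)
cv2.imwrite("pics/s9.png",cv2.resize(im[130:290,60:480],None,fx=1.9,fy=1.9,interpolation=cv2.INTER_CUBIC))
E
```

```text
(no output)
```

View pics/s9.png

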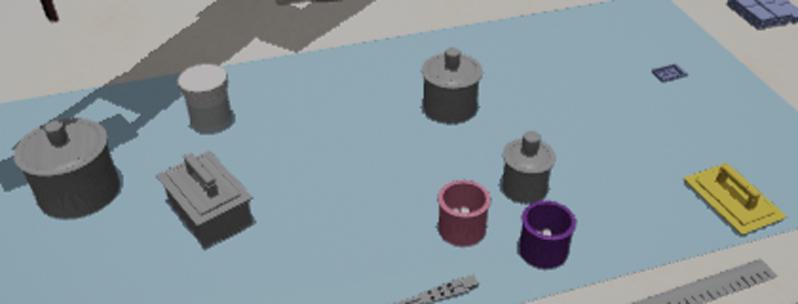

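All four lids sit flat on their containers, and the bystanders and look-alikes are in place.

```bash
python3 -c "
from workcell import ctrl
print(ctrl.close_job())"
```

```text
the job is handed in; nothing more can be done
None
```

I put all four lids on their own containers and handed the job in at about 37 s of the 125 s allowed. Each lid was lowered until the wrist felt 4–8 N of contact, then released.

The last wrist-camera checks put each lid this far from its container's centre:

| Lid | Offset from centre |
|---|---|
| Large | about 0.4 mm |
| Medium | about 0.3 mm |
| Small | about 0.3 mm |
| Rectangular | about 0.3 mm, turned about 0.1° from the dish |

- **Scene camera:** The final picture shows every lid flat. The specimen pot, open cassette, pink and purple jars and yellow lid look where they started; I did not measure them again.
- **Disagreements:** The first check of the large lid, right after release, read about 2 mm off. A later, better view gave 0.4 mm, so I left it alone. Some dish fits first locked onto the wrong rim edge, 4–5 mm off, and I corrected that before placing the lid. The scene and side cameras disagreed with the wrist camera by up to about 8 mm, so I relied on the close wrist views.

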